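Open the drive hatch of a tabletop potter's wheel with a dowel

ROBOT

A 6-joint arm with a two-finger parallel gripper is mounted at the origin on the work surface. World frame = base frame: x ahead of the robot, y to its left, z up, the work surface at z = 0. Lengths are in m, angles in rad, forces in N, time in s.
With the tool pointing down it reaches from about 0.425 to 1.125 m from the base axis. Payload 14.9 kg.
Tool frame: the origin (TCP) lies midway between the tips of the shut fingers; the grasp point (between the pads) lies 19 mm behind it; z points along the fingers, y is the direction in which the jaws open and shut (so a half turn about z gives the same grasp; the last joint's range is limited). The gripper opens to 91 mm and grips with 3 to 60 N. Pads are 32 mm wide; open, the fingers measure 118 mm over their backs; the gripper's body (76 mm by 178 mm) begins 60 mm behind the grasp point.
Start: joints at [-1.163, 0.379, 1.734, -0, 1.028, -0.033], TCP at [0.299, -0.633, 0.214] pointing down, gripper open.
Joint ranges: [-2.77, 2.77], [-0.74, 2.19], [0, 2.66], [-1.06, 4.2], [0.31, 2.87], [-3.08, 3.08]. Speed limits (rad/s): [1.89, 1.89, 2.39, 3.14, 3.14, 3.14].

INTERFACE

Orientations are given as a unit quaternion [w, x, y, z].
In Python, from rig import arm gives the robot as it stands.
- The arm moves only by the tool move_arm, never from a script. Its argument "motion" is text: rows parted by semicolons, each of 5 numbers parted by spaces: the finger opening in mm, from 0 to 91.2, then the shift along the tool's x, y, z in mm, then the turn about the tool's z in degrees. In form: gripper x y z spin; .... A call has 1 to 12 rows; each row shifts and turns the pose as measured when the row begins, along the tool's axes as they then stand; what a row does not reach is not made up. A row lasts 1/12 s, in which the tool goes at most 41.7 mm and 7.16 degrees, less where a joint would pass 70% of its speed; a pose out of reach is approached as far as the arm can. A call is refused whole if a number of a shift passes 41.7 or a number of a turn 7.16, either way. A call with a gripper value outside its range is refused whole. The fingers move at their own pace and stop on an object; "grip_force" is the grip in N (left out, the last holds). Time passes only in rows, so rows that do not move let the fingers close. It gives the time, the measured TCP pose, the force and the opening at its end, in the units of the state.
- arm.state(): the state, without advancing time (a new reading comes with each control period).
- arm.get_image(name): name is "side" or "top"; returns (picture, depth): 480x640x3 uint8, red, green, blue; 480x640 float32, m along the optical axis (not along the pixel's ray), 0 where there is no reading.
- arm.get_calibration(name): a dict with "mtx" (3x3 intrinsics, pixels), "R" (3x3) and "t" (3): a world point X has camera coordinates R X + t. Camera axes: x right, y down, z forward; pixel columns grow to the right and rows downward; lengths in m; the calibration is good to about 2 mm. A picture is of the moment at which its call begins. get_calibration takes no time and is no camera call.
- arm.sign_off(): hands the job in, once; it reports no verdict.
The state is a dict: "time_s": time; "joint_positions": joint angles; "dq": joint speeds; "joint_torque": joint torques, N m; "ee_pos": TCP position; "tcp_rot": TCP orientation; "force": force on the tool from outside, world axes, zero at the start; "torque": the same for the moment, N m; "width": opening from 0.0 (shut) to 1.0 (fully open).
Only numpy, scipy, OpenCV 4.12 (cv2) and the standard library are available. Lean on these libraries where they do the work, as an engineer would, in place of code of your own. Each camera call takes 0.05 s, during which the arm holds its last target.

TASK

The drive belt of this tabletop potter's wheel is to be checked: take the plain wooden dowel from the tool block, feel it down through the small hole in the deck in front of the drive hatch and press back the spring latch underneath until the hatch pops up. Press lightly (less than 20 N): never force the dowel against the deck or the latch hard against its stop. Then stand the dowel back in its hole in the block and swing the hatch up by its handle until it stands upright on its own, leaving the pots and the other tools where they are.

Things in the scene. Friction and masses are not known exactly. Their poses are not given: they have to be found in the camera images.
- wheel: tabletop potter's wheel, a fixed grey box 340 x 460 x 130 mm high (x, y, z) with a flat deck on top. Origin under its centre, z up; its near long side faces -x. Round wheel head (200 mm across, top 180 mm above the bench) at x 0, y +90 mm; drive hatch, flush in the deck, x -100 to +35 mm, y -200 to -60 mm, hinged at x +35; latch hole at x -120, y -130 mm
- hole (a point): centre of the mouth of the latch hole, level with the deck's top (130 mm up), on the deck strip before the hatch, axes as the wheel's. Round, vertical, 14 mm across, through 6 mm of deck, 20 mm from the hatch's free edge, 50 mm before the handle's line. Below it, out of sight, is the flat head (16 mm across) of the latch's screw, its top 23 to 37 mm below the deck's top, as adjusted: to be felt
- latch (a joint): angle (rad) of the spring latch under the deck: 0 at rest, hooked over the hatch's lip. The screw head sits 24 mm from its pivot: 0.1 rad is 2.4 mm of pressing. It gives from 3 N; at about 0.25 rad (6 mm, 8 to 9 N) it frees the hatch; at 0.33 rad (8 mm, 10 N) it meets a rigid stop. It springs back when let go; the popped hatch stays popped
- hatch (a joint): opening angle (rad) of the drive hatch, a 4 mm plate 131 x 136 mm on a stiff hinge along its far (+x) edge: 0 shut and latched; released, a spring lifter pops it to about 0.28 and no farther; 1.57 upright; stop at 1.75. Beyond about 1.2 it stays where it is left
- hatch_grip (a point): centre of the hatch's handle, a black round bar 10 mm thick and 90 mm long along y of this frame, its axis 40 mm above the plate (35 mm clear under it), 28 mm in from the free edge. The frame turns with the hatch (shut: axes as the wheel's; opening turns it about +y). It can be pinched from above and turns in the pinch
- hatch_hinge (a point): middle of the hatch's hinge line, which runs along y of this frame (axes as the wheel's). The handle bar's centre lies 105 mm before it (-x) and 42 mm above it while the hatch is shut, so it swings on a radius of 113 mm, up and away
- dowel_mid (a point): middle of the plain round wooden dowel, 12 mm thick and 180 mm long, z along it (up as it stands in the block), both ends slightly bevelled. It stands in one of the block's three holes, 45 mm deep, 135 mm clear above the block; about 18 g
- dowel_tip (a point): centre of the dowel's lower end, 90 mm below its middle; z along the dowel
- block: wooden tool block 200 x 60 x 58 mm high (x, y, z), fixed, origin under its centre. Three vertical holes 15 mm across and 45 mm deep (floors 13 mm above the bench) in a row along x at -55, 0 and +55 mm hold the dowel and two other tools in any order; the dowel's hole is the one left empty when it is taken
- loop_tool: turning tool standing in the block: dark handle 12 mm thick, brass ferrule, wire loop 34 mm wide on top, 177 mm tall in all; origin at its foot; leave it
- wood_knife: wooden knife standing in the block: handle 12 mm thick, flat blade 20 mm wide on top, 180 mm tall in all; origin at its foot; leave it
- wheel_bowl: unfired grey closed-in bowl 80 mm high, 120 mm across, standing on the wheel head; origin under its foot; leave it
- rib: flat wooden rib 45 x 85 x 6 mm lying on the deck strip to the left of the latch hole; leave it
- bowl_a: unfired grey bowl 104 mm across, 55 mm high, on the bench to the left; leave it
- bowl_b: a second such bowl on the bench to the left; leave it
- water_pot: terracotta water pot 100 mm across, 85 mm high, on the bench to the right; leave it
- caliper: steel caliper 130 mm long lying on the deck behind the hatch's hinge; leave it
Things that resemble listed ones, but are neither listed nor needed, are in the scene too. There is more than one size of the block; the one meant has the size given above.

How it is judged:
By the outcome, as a careful person would: the job done as asked, in the order asked, and still so for the second after the job is handed in, with the robot touching nothing.
It also fails if it takes over 72 s, if anything falls off the work surface, if the arm or the gripper's body presses on something with over 40 N, if the wrist force passes 120 N, or if a joint passes its speed limit or range.

## Working session

There is one attempt and no reset: what is moved stays moved. The work goes in short steps, Python scripts to look and compute and a tool call to move; the robot and the scene stay as the last step left them, time stands still between calls to the robot, and variables do not carry over. Pictures are saved under pics/ and viewed, and the job is handed in when it is done.

Besides the shell and the picture viewer there is one more tool, called by a JSON object that holds its "name" and its "arguments". move_arm: Moves the arm, as the interface text tells. Its arguments: {"type":"object","properties":{"motion":{"type":"string"},"grip_force":{"type":"number"}},"required":["motion"]}

```bash
ls; mkdir -p pics
cat > h.py <<'E'
import numpy as np, cv2, pickle
from rig import arm
def snap(n,tag):
    im,d=arm.get_image(n); c=arm.get_calibration(n)
    pickle.dump((im,d,c),open(f'{n}_{tag}.pkl','wb'))
    cv2.imwrite(f'pics/{n}_{tag}.png',im[:,:,::-1]); return im,d,c
def load(n,tag): return pickle.load(open(f'{n}_{tag}.pkl','rb'))
def cloud(d,c):
    K=np.array(c['mtx']);R=np.array(c['R']);t=np.array(c['t']).ravel()
    v,u=np.mgrid[:d.shape[0],:d.shape[1]]
    P=np.stack([(u-K[0,2])/K[0,0]*d,(v-K[1,2])/K[1,1]*d,d],-1)
    return (P-t)@R
def proj(X,c):
    K=np.array(c['mtx']);p=(np.array(c['R'])@np.array(X,float).T).T+np.array(c['t']).ravel()
    q=p@K.T; return q[...,:2]/q[...,2:]
def st():
    s=arm.state(); print({k:np.round(s[k],4) for k in('time_s','joint_positions','ee_pos','tcp_rot','force','torque','width')})
E
python3 - <<'E'
from h import *
snap('side','0');snap('top','0');st()
for n in('side','top'):
    c=arm.get_calibration(n);print(n,c,-np.array(c['R']).T@np.array(c['t']).ravel())
E
```

```text
pics
{'time_s': np.float64(0.1), 'joint_positions': array([-1.1633,  0.3794,  1.7347, -0.    ,  1.0285, -0.0333]), 'ee_pos': array([ 0.2985, -0.6328,  0.2134]), 'tcp_rot': array([-5.000e-04,  9.758e-01,  2.186e-01, -1.000e-04]), 'force': array([ 1.0073,  0.2181, -0.4544]), 'torque': array([ 0.    , -0.0247,  0.0041]), 'width': np.float64(0.9978)}
side {'mtx': array([[434.72482276,   0.        , 321.049182  ],
       [  0.        , 434.72482276, 239.85000659],
       [  0.        ,   0.        ,   1.        ]]), 'R': array([[ 0.99912182, -0.03722315, -0.01923582],
       [-0.03767575, -0.59724891, -0.80117057],
       [ 0.01833351,  0.80119173, -0.59812683]]), 't': array([-0.46616702,  0.1241023 ,  1.43287556])} [ 0.44416365 -1.09124029  0.94750131]
top {'mtx': array([[475.57931917,   0.        , 322.86014511],
       [  0.        , 475.57931917, 244.170601  ],
       [  0.        ,   0.        ,   1.        ]]), 'R': array([[-1.58340272e-02, -9.99872174e-01, -2.21785796e-03],
       [-9.84899524e-01,  1.59793003e-02, -1.72387905e-01],
       [ 1.72401309e-01, -5.45227522e-04, -9.85026645e-01]]), 't': array([0.00270306, 0.50510348, 1.55940799])} [ 0.228675   -0.00451826  1.62313815]
```

View pics/side_0.png

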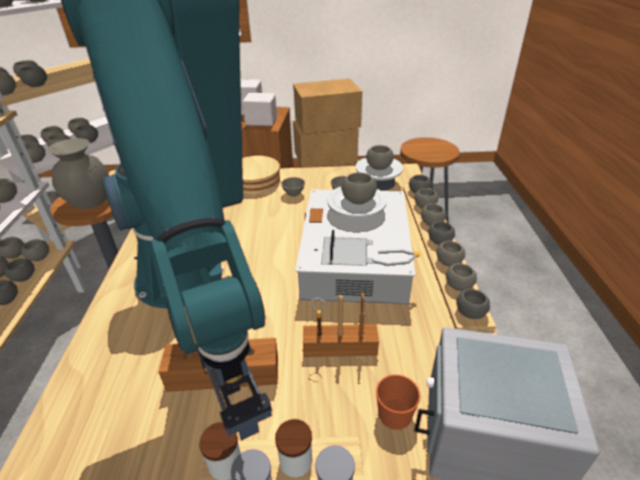

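View pics/top_0.png

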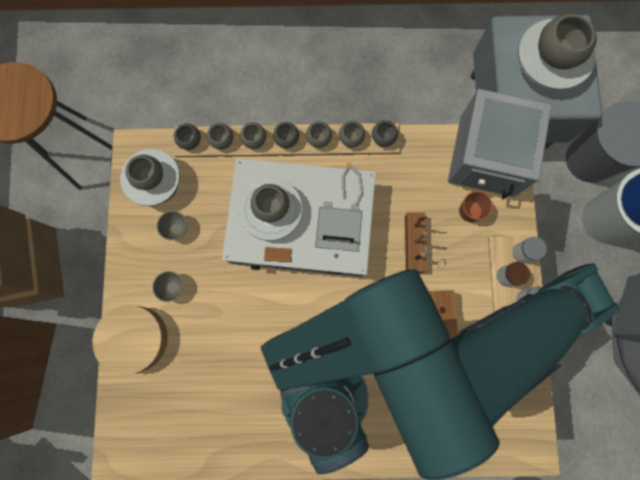

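The side view shows the wheel deck with the hatch at about (345,250) and the handle at (332,245). A three-tool block sits at (340,340), and a larger empty block at (220,365).

Run:
```python
from h import *
im,d,c=load('side','0')
a=cv2.resize(im[280:400,290:410],(600,600),interpolation=cv2.INTER_CUBIC)
cv2.imwrite('pics/c1.png',a[:,:,::-1])
a=cv2.resize(im[180:310,290:430],(800,743),interpolation=cv2.INTER_CUBIC)[:600]
cv2.imwrite('pics/c2.png',a[:,:,::-1])
P=cloud(d,c)
for uv in [(310,338),(340,335),(372,335),(306,330),(376,330),(340,350),(180,365),(270,350),(345,250),(316,250),(310,205),(400,205),(405,270),(308,268)]: print(uv,P[uv[1],uv[0]].round(4))
im,d,c=load('top','0')
a=cv2.resize(im[200:290,395:485],(600,600),interpolation=cv2.INTER_CUBIC)
cv2.imwrite('pics/c3.png',a[:,:,::-1])
a=cv2.resize(im[155:285,215:385],(784,600),interpolation=cv2.INTER_CUBIC)
cv2.imwrite('pics/c4.png',a[:,:,::-1])
```

```text
(310, 338) [ 0.4264 -0.3313  0.0609]
(340, 335) [ 0.5058 -0.3232  0.0583]
(372, 335) [ 0.5894 -0.3306  0.0617]
(306, 330) [ 0.4162 -0.3023  0.0597]
(376, 330) [ 0.603  -0.3101  0.0571]
(340, 350) [ 0.5042 -0.3472  0.027 ]
(180, 365) [ 0.1116 -0.4178  0.0838]
(270, 350) [ 0.3268 -0.3836  0.0834]
(345, 250) [ 0.5394 -0.06    0.136 ]
(316, 250) [0.453  0.0936 0.02  ]
(310, 205) [0.438  0.2103 0.1307]
(400, 205) [0.7527 0.1902 0.1299]
(405, 270) [ 0.7035 -0.1558  0.1303]
(308, 268) [ 0.4265 -0.1328  0.1324]
```

View pics/c1.png

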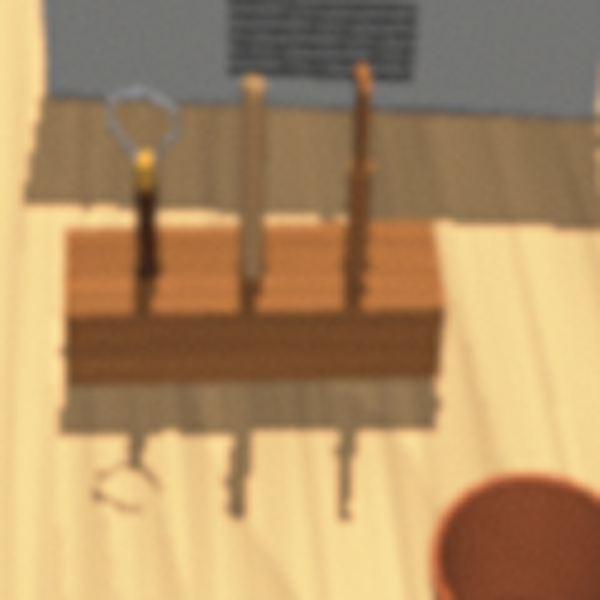

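View pics/c2.png

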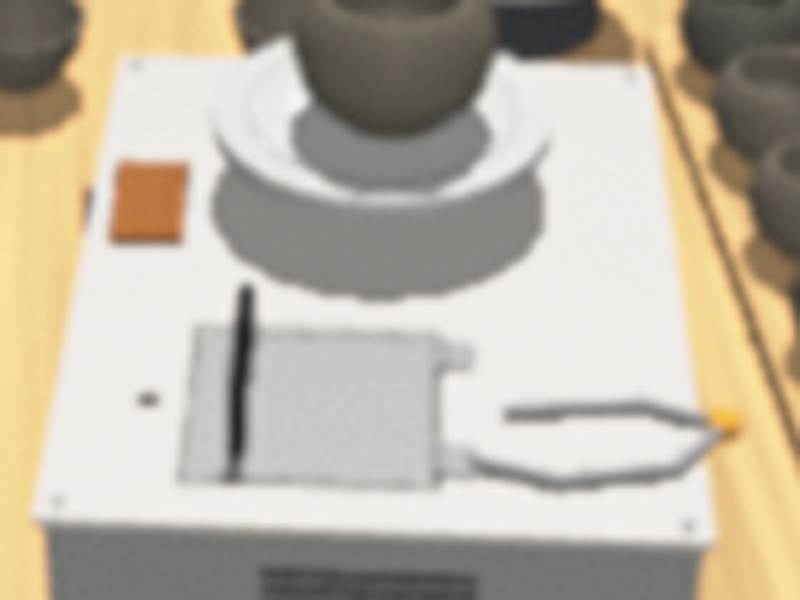

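View pics/c3.png

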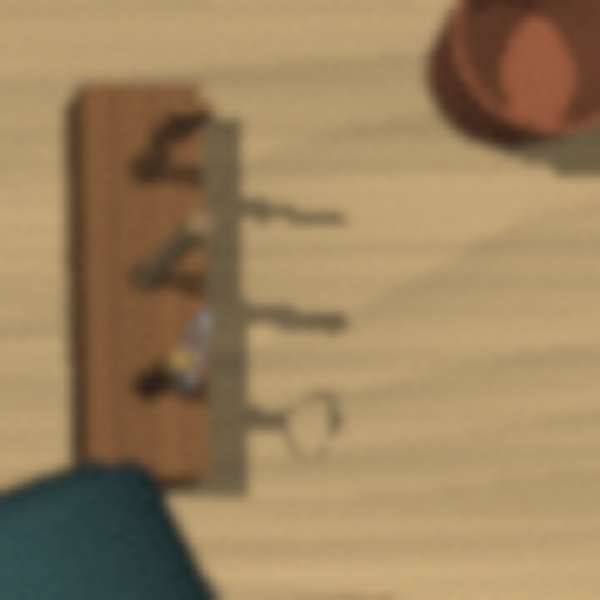

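View pics/c4.png

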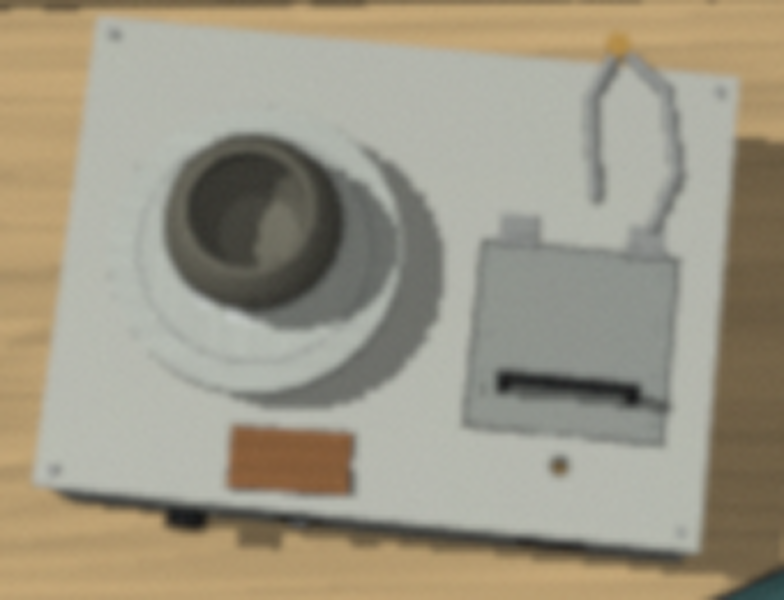

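Candidates for the dowel, in side pixels:
- **(319,320):** the loop tool, with a dark handle, brass ferrule and wire loop.
- **(340,318):** a pale, plain, even-width rod.
- **(362,318):** the knife, reddish with a stepped blade.

I choose the plain rod at (340,318), in the middle hole of the 58 mm high block. The other block is 84 mm high and empty. The latch hole is at about side (316,250), top (336,256). Next I take exact measurements.

```bash
cat >> h.py <<'E'
def ray(uv,c):
    K=np.array(c['mtx']);R=np.array(c['R']);t=np.array(c['t']).ravel()
    dv=R.T@np.linalg.inv(K)@np.array([uv[0],uv[1],1.]); return -R.T@t,dv
def onz(uv,c,z):
    o,v=ray(uv,c); return o+v*(z-o[2])/v[2]
E
python3 - <<'E'
from h import *
T=lambda x,y:(215+(x+.5)*170/784-.5,155+(y+.5)*130/600-.5)
S=lambda x,y:(290+(x+.5)*140/800-.5,180+(y+.5)*130/743-.5)
for n in('side','top'):
    im,d,c=load(n,'0'); P=cloud(d,c)
    for nm,lo,hi,box in(('deck',.124,.136,(.35,.9,-.3,.4)),('block',.052,.064,(.38,.63,-.37,-.25))):
        m=(P[...,2]>lo)&(P[...,2]<hi)&(P[...,0]>box[0])&(P[...,0]<box[1])&(P[...,1]>box[2])&(P[...,1]<box[3])
        pts=P[m][:,:2].astype(np.float32)*1000
        r=cv2.minAreaRect(pts);print(n,nm,len(pts),np.round(r[0],1),np.round(r[1],1),round(r[2],2),P[m][:,2].mean().round(4))
    K=T if n=='top' else S
    # hole centroid
    if n=='top':
        hp=[(559,466)];scr=[(114,35),(720,92),(55,469),(681,532)];han=[(503,381),(634,395)]
        dw=[(417.5,241.7),(425.5,232.2)]
    else:
        hp=[(148,400)];scr=[(137,65),(631,74),(57,501),(688,526)];han=[(246,288),(233,478)]
        dw=[(340,336.8),(341,296.2)]
    print('hole',onz(K(*hp[0]),c,.13).round(4)); print('scr',[onz(K(*s),c,.13).round(4)[:2] for s in scr]); print('handle',[onz(K(*s),c,.175).round(4)[:2] for s in han])
    print('dowel base',onz(dw[0],c,.058).round(4),'top',onz(dw[1],c,.193).round(4))
E
```

```text
side deck 6739 [594.9  69.5] [470.8 358.6] 83.44 0.1324
side block 1343 [ 507.7 -317.3] [ 65.8 199.9] 89.18 0.0597
hole [ 0.4504 -0.0447  0.13  ]
scr [array([0.4528, 0.308 ]), array([0.7682, 0.2745]), array([ 0.402 , -0.1251]), array([ 0.7164, -0.1632])]
handle [array([ 0.5051, -0.0082]), array([ 0.4896, -0.1662])]
dowel base [ 0.5053 -0.329   0.058 ] top [ 0.5078 -0.3161  0.193 ]
top deck 10184 [595.6  69.1] [461.1 360.1] 83.37 0.1299
top block 820 [ 506.3 -317. ] [ 61.8 198.2] 88.21 0.0578
hole [ 0.4526 -0.0459  0.13  ]
scr [array([0.7681, 0.2649]), array([ 0.7186, -0.1655]), array([0.4561, 0.301 ]), array([ 0.4056, -0.1285])]
handle [array([ 0.5042, -0.0082]), array([ 0.4932, -0.096 ])]
dowel base [ 0.5059 -0.3218  0.058 ] top [ 0.5111 -0.3204  0.193 ]
```

```bash
cat >> h.py <<'E'
from scipy.spatial.transform import Rotation as Rn
def to(x,y,z,yaw=None):
    s=arm.state(); q=np.array(s['tcp_rot']); R=Rn.from_quat(np.r_[q[1:],q[0]]).as_matrix()
    d=R.T@(np.array([x,y,z])-np.array(s['ee_pos']))*1000
    yw=np.degrees(np.arctan2(R[1,0],R[0,0]))
    print('t',round(s['time_s'],2),'pos',np.round(s['ee_pos'],4),'yaw',round(yw,2),'tilt',np.round(R[:,2],4),'shift mm',d.round(1),'spin',None if yaw is None else round(yw-yaw,2),'F',np.round(s['force'],2),'T',np.round(s['torque'],3),'w',round(s['width']*91.2,1),'j',np.round(s['joint_positions'],2))
E
echo
```

{"name": "move_arm", "arguments": {"motion": "91 0 0 -10 7; 91 0 0 -10 7; 91 0 0 -10 7; 91 0 0 0 6; 91 0 0 0 0"}}

```text
time_s: 0.52
ee_pos: [0.2979, -0.6313, 0.242]
tcp_rot: [-0.003, 1.0, -0.024, -0.001]
force: [-0.8, 0.2, -0.3]
width: 0.997
```

```bash
python3 -c "
from h import *
to(.506,-.320,.235,-1.3)"
```

```text
t 0.52 pos [ 0.2979 -0.6313  0.242 ] yaw -2.77 tilt [-0.0023  0.0052 -1.    ] shift mm [ 192.8 -321.     8.1] spin -1.47 F [-0.75  0.24 -0.31] T [0.039 0.04  0.025] w 91.0 j [-1.16  0.35  1.72 -0.    1.08  0.46]
```

{"name": "move_arm", "arguments": {"motion": "91 16 -27 0 -1; 91 16 -27 0 0; 91 16 -27 0 0; 91 16 -27 0 0; 91 16 -27 0 0; 91 16 -27 0 0; 91 16 -27 0 0; 91 16 -27 0 0; 91 16 -27 0 0; 91 16 -27 0 0; 91 16 -27 0 0; 91 8 -13 0 0"}}

```text
time_s: 1.52
ee_pos: [0.4891, -0.311, 0.2384]
tcp_rot: [-0.005, 1.0, 0.006, -0.003]
force: [0.0, -0.8, 0.1]
width: 0.997
```

```bash
python3 -c "
from h import *
to(.506,-.320,.235,-1.3)"
```

```text
t 1.52 pos [ 0.4891 -0.311   0.2384] yaw 0.71 tilt [-0.0064  0.0091 -0.9999] shift mm [16.8  9.3  3.2] spin 2.01 F [ 0.04 -0.81  0.14] T [-0.045  0.043 -0.066] w 90.9 j [-0.61  0.17  1.96  0.    1.02  0.95]
```

{"name": "move_arm", "arguments": {"motion": "91 16 9 3 2; 91 0 0 0 0; 91 0 0 0 0"}}

```text
time_s: 1.77
ee_pos: [0.5068, -0.3155, 0.2342]
tcp_rot: [-0.005, 1.0, -0.004, -0.004]
force: [-0.6, 0.2, 1.0]
width: 0.996
```

```bash
python3 -c "
from h import *
to(.506,-.320,.135,-1.3)
snap('side','1');snap('top','1')
im,d,c=load('side','1')
cv2.imwrite('pics/c5.png',cv2.resize(im[220:400,260:440],(600,600),interpolation=cv2.INTER_CUBIC)[:,:,::-1])
im,d,c=load('top','1')
cv2.imwrite('pics/c6.png',cv2.resize(im[180:300,370:490],(600,600),interpolation=cv2.INTER_CUBIC)[:,:,::-1])
"
```

```text
t 1.77 pos [ 0.5068 -0.3155  0.2342] yaw -0.42 tilt [-0.0077  0.0103 -0.9999] shift mm [-0.   5.5 99.2] spin 0.88 F [-0.58  0.25  1.02] T [-0.041 -0.001  0.012] w 90.8 j [-0.6   0.2   1.93  0.    1.02  0.98]
```

View pics/c5.png

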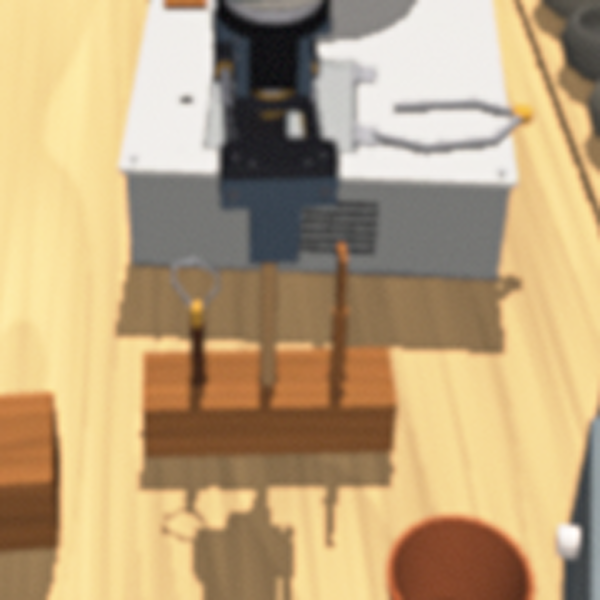

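View pics/c6.png

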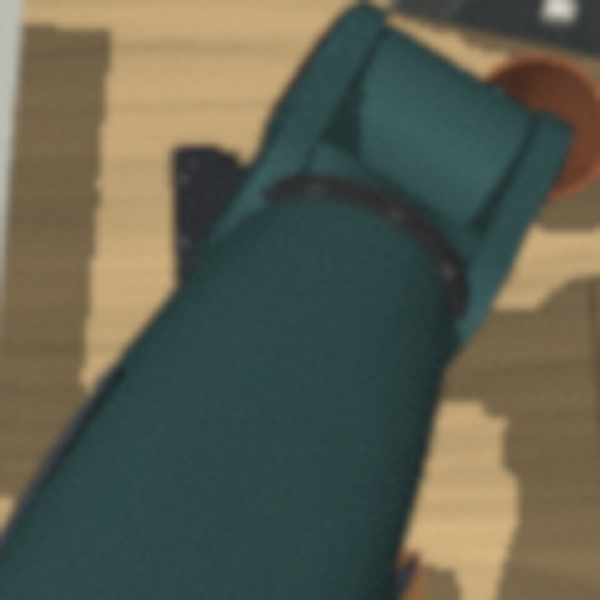

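The side view shows the gripper above the middle plain rod, with the near finger at c5 x about 274 and the rod at 268. The loop tool and knife are clear on both sides. I descend now.

{"name": "move_arm", "arguments": {"motion": "91 -1 5 10 1; 91 0 0 15 0; 91 0 0 15 0; 91 0 0 15 0; 91 0 0 15 0; 91 0 0 15 0; 91 0 0 10 0; 91 0 0 0 0"}}

```text
time_s: 2.53
ee_pos: [0.4993, -0.3245, 0.132]
tcp_rot: [-0.005, 1.0, -0.016, -0.004]
force: [-0.1, -0.8, 0.4]
width: 0.996
```

```bash
python3 -c "
from h import *
to(.506,-.320,.135,-1.3)"
```

```text
t 2.53 pos [ 0.4993 -0.3245  0.132 ] yaw -1.82 tilt [-0.0075  0.0096 -0.9999] shift mm [ 6.6 -4.7 -3. ] spin -0.52 F [-0.13 -0.81  0.39] T [ 0.043 -0.005 -0.02 ] w 90.8 j [-0.62  0.33  1.98  0.    0.84  0.98]
```

{"name": "move_arm", "arguments": {"motion": "91 7 -5 -3 0; 91 0 0 0 0; 60 0 0 0 0; 30 0 0 0 0; 18 0 0 0 0; 18 0 0 0 0; 18 0 0 0 0", "grip_force": 5}}

```text
time_s: 3.12
ee_pos: [0.5079, -0.3207, 0.138]
tcp_rot: [-0.004, 1.0, -0.016, -0.002]
force: [0.3, -0.2, -0.6]
width: 0.662
```

```bash
python3 -c "
from h import *
to(.506,-.320,.135,-1.3)
snap('side','2')
im,d,c=load('side','2')
cv2.imwrite('pics/c7.png',cv2.resize(im[270:390,290:410],(600,600),interpolation=cv2.INTER_CUBIC)[:,:,::-1])"
```

```text
t 3.12 pos [ 0.5079 -0.3207  0.138 ] yaw -1.85 tilt [-0.0046  0.0076 -1.    ] shift mm [-1.9 -0.6  3.1] spin -0.55 F [ 0.29 -0.2  -0.56] T [ 0.046 -0.011  0.019] w 60.4 j [-0.6   0.33  1.97  0.    0.85  1.  ]
```

View pics/c7.png

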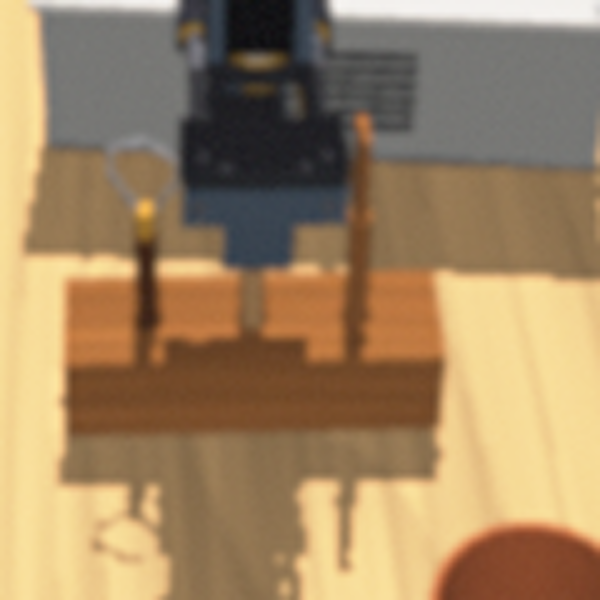

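{"name": "move_arm", "arguments": {"motion": "40 -2 0 0 0; 30 0 0 0 0; 20 0 0 0 0; 10 0 0 0 0; 5 0 0 0 0; 5 0 0 0 0; 5 0 0 0 0; 5 0 0 0 0", "grip_force": 5}}

```text
time_s: 3.83
ee_pos: [0.5055, -0.3205, 0.1381]
tcp_rot: [-0.004, 1.0, -0.016, -0.002]
force: [-0.3, 2.2, 1.1]
width: 0.137
```

```bash
python3 -c "
from h import *
to(.506,-.320,.135,-1.3)"
```

```text
t 3.83 pos [ 0.5055 -0.3205  0.1381] yaw -1.87 tilt [-0.0048  0.0081 -1.    ] shift mm [ 0.5 -0.5  3.1] spin -0.57 F [-0.25  2.2   1.07] T [ 0.425  0.048 -0.009] w 12.5 j [-0.61  0.33  1.97  0.01  0.85  0.99]
```

{"name": "move_arm", "arguments": {"motion": "5 0 -1 0 0; 5 0 0 0 0; 5 0 0 0 0", "grip_force": 8}}

```text
time_s: 4.08
ee_pos: [0.5056, -0.3193, 0.1381]
tcp_rot: [-0.004, 1.0, -0.016, -0.002]
force: [-0.4, -0.3, -0.4]
width: 0.128
```

```bash
python3 -c "
from h import *
to(.506,-.320,.135,-1.3)"
```

```text
t 4.08 pos [ 0.5056 -0.3193  0.1381] yaw -1.86 tilt [-0.0048  0.0081 -1.    ] shift mm [0.4 0.7 3.1] spin -0.56 F [-0.37 -0.25 -0.38] T [ 0.045  0.009 -0.041] w 11.7 j [-0.6   0.33  1.97  0.01  0.85  1.  ]
```

{"name": "move_arm", "arguments": {"motion": "5 0 0 0 0; 5 0 0 0 0; 5 0 0 -8 0; 5 0 0 -20 0; 5 0 0 -20 0; 5 0 0 -25 0; 5 0 0 -25 0; 5 0 0 -25 0; 5 0 0 -25 0; 5 0 0 -25 0; 5 0 0 -15 0; 5 0 0 0 0", "grip_force": 40}}

```text
time_s: 5.08
ee_pos: [0.5055, -0.3205, 0.3391]
tcp_rot: [-0.004, 1.0, -0.016, -0.003]
force: [1.5, -0.1, -1.4]
width: 0.124
```

```bash
python3 -c "
from h import *
to(.452,-.045,.325,-1.3)"
```

```text
t 5.08 pos [ 0.5055 -0.3205  0.3391] yaw -1.86 tilt [-0.005   0.0077 -1.    ] shift mm [ -62.4 -273.5   16.5] spin -0.56 F [ 1.45 -0.07 -1.36] T [0.036 0.044 0.013] w 11.3 j [-0.61  0.1   1.85  0.    1.21  1.  ]
```

{"name": "move_arm", "arguments": {"motion": "5 -5 -23 0 0; 5 -5 -23 0 0; 5 -5 -23 0 0; 5 -5 -23 0 0; 5 -5 -23 0 0; 5 -5 -23 0 0; 5 -5 -23 0 0; 5 -5 -23 0 0; 5 -5 -23 0 0; 5 -5 -23 0 0; 5 -5 -23 0 0; 5 0 0 0 0"}}

```text
time_s: 6.08
ee_pos: [0.4525, -0.0556, 0.3359]
tcp_rot: [-0.004, 1.0, -0.018, -0.004]
force: [-0.1, -1.1, -1.1]
width: 0.121
```

```bash
python3 -c "
from h import *
to(.452,-.045,.280,-1.3)"
```

```text
t 6.08 pos [ 0.4525 -0.0556  0.3359] yaw -2.1 tilt [-0.0087  0.0077 -0.9999] shift mm [ -0.4 -10.1  56. ] spin -0.8 F [-0.08 -1.11 -1.06] T [ 0.006 -0.016 -0.001] w 11.1 j [-0.18 -0.16  2.11  0.01  1.21  1.43]
```

{"name": "move_arm", "arguments": {"motion": "5 1 -9 10 0; 5 0 0 15 0; 5 0 0 15 0; 5 0 0 12 0; 5 0 0 4 0; 5 0 0 0 0; 5 0 0 0 0"}}

```text
time_s: 6.67
ee_pos: [0.4522, -0.0446, 0.2726]
tcp_rot: [-0.004, 1.0, -0.018, -0.006]
force: [0.8, -0.5, -0.2]
width: 0.127
```

```bash
python3 -c "
from h import *
to(.452,-.045,.275,-1.3)
snap('side','3');snap('top','3')
im,d,c=load('side','3')
cv2.imwrite('pics/c8.png',cv2.resize(im[190:280,280:370],(600,600),interpolation=cv2.INTER_CUBIC)[:,:,::-1])
im,d,c=load('top','3')
cv2.imwrite('pics/c9.png',cv2.resize(im[200:290,290:380],(600,600),interpolation=cv2.INTER_CUBIC)[:,:,::-1])
"
```

```text
t 6.67 pos [ 0.4522 -0.0446  0.2726] yaw -2.09 tilt [-0.0114  0.0078 -0.9999] shift mm [-0.2  0.4 -2.4] spin -0.79 F [ 0.76 -0.5  -0.24] T [ 0.017  0.05  -0.021] w 11.6 j [-0.15 -0.1   2.17  0.01  1.09  1.45]
```

View pics/c8.png

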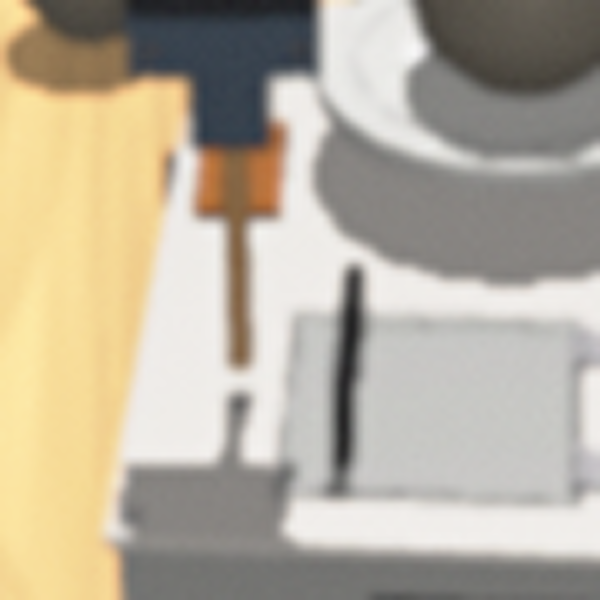

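View pics/c9.png

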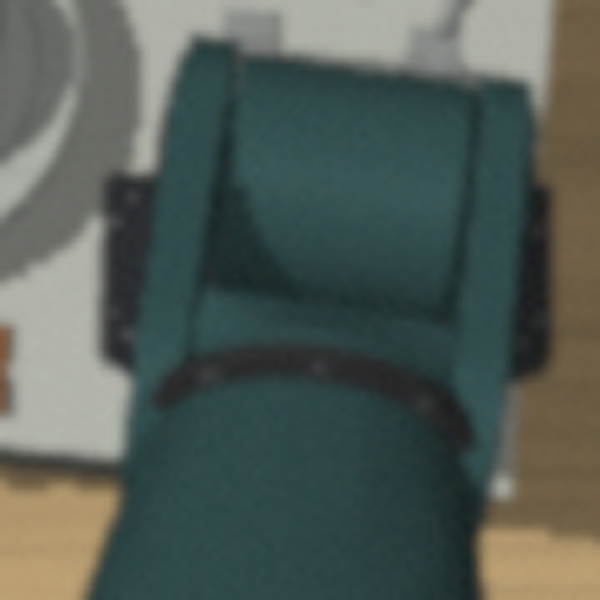

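```bash
python3 -c "
from h import *
im,d,c=load('side','3')
tip=np.array([.4522,-.0446,.2726])+.1251*np.array([-.0114,.0078,-.9999]);print(tip)
B=lambda p:(p-np.array([280,190])+.5)*600/90-.5
print('tip px',B(proj(tip,c)),'near edge',B(proj(tip+[0,-.006,0],c)),'bevel',B(proj(tip+[0,-.006,.0015],c)), 'pad-level', B(proj([.4522,-.0446,.2],c)))
for h in([.4515,-.0453,.13],[.4504,-.0447,.13],[.4526,-.0459,.13]):print(B(proj(h,c)))
g=cv2.resize(im[190:280,280:370],(600,600),interpolation=cv2.INTER_CUBIC).astype(float)
for r in (240,260,300,340,360): 
    row=255-g[r,200:280].mean(1); w=np.clip(row-row.min()-30,0,None); print(r,200+(w*np.arange(80)).sum()/w.sum())
cv2.imwrite('pics/d8.png',cv2.resize(im[235:260,303:328],(600,600),interpolation=cv2.INTER_CUBIC)[:,:,::-1])
im,d,c=load('side','1')
cv2.imwrite('pics/d8b.png',cv2.resize(im[235:260,303:328],(600,600),interpolation=cv2.INTER_CUBIC)[:,:,::-1])
im,d,c=load('top','0')
cv2.imwrite('pics/d8c.png',cv2.resize(im[245:270,323:348],(600,600),interpolation=cv2.INTER_CUBIC)[:,:,::-1])
"
```

```text
[ 0.45077386 -0.04362422  0.14751251]
tip px [239.1058642  368.13142092] near edge [239.46190881 376.16098519] bevel [239.37286483 373.534885  ] pad-level [239.18883353 275.36565172]
[241.81977568 400.67044179]
[239.38377844 399.95588921]
[244.25746424 401.38549049]
240 236.6192997438087
260 237.86967225727034
300 238.11184210526318
340 240.0890868596882
360 239.4381452635392
```

View pics/d8.png

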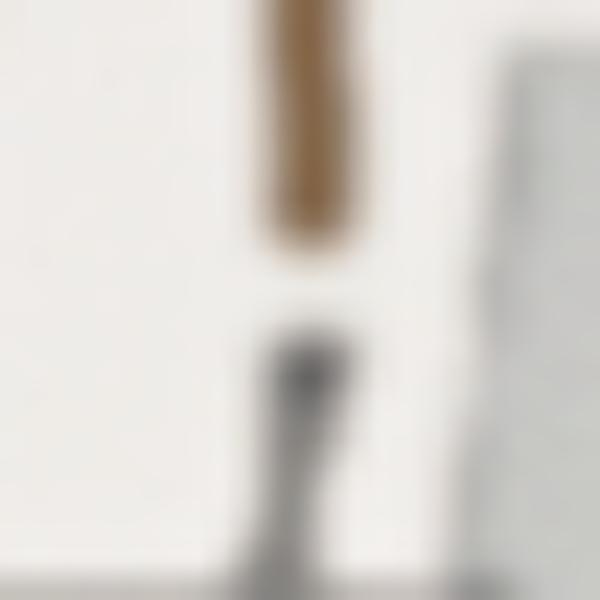

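View pics/d8b.png

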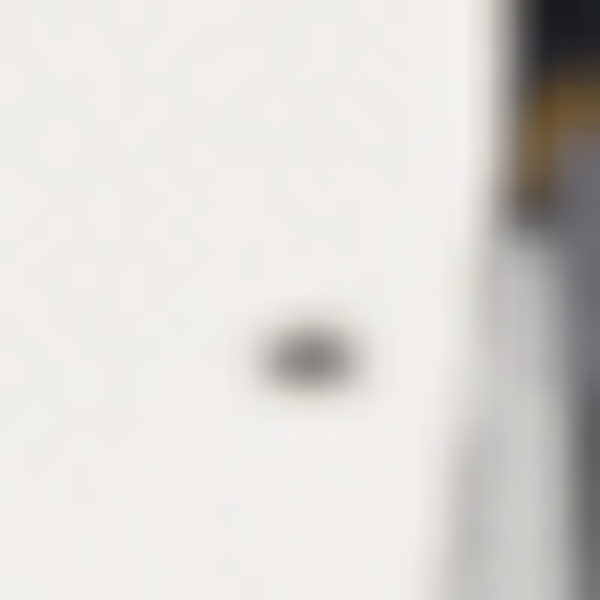

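View pics/d8c.png

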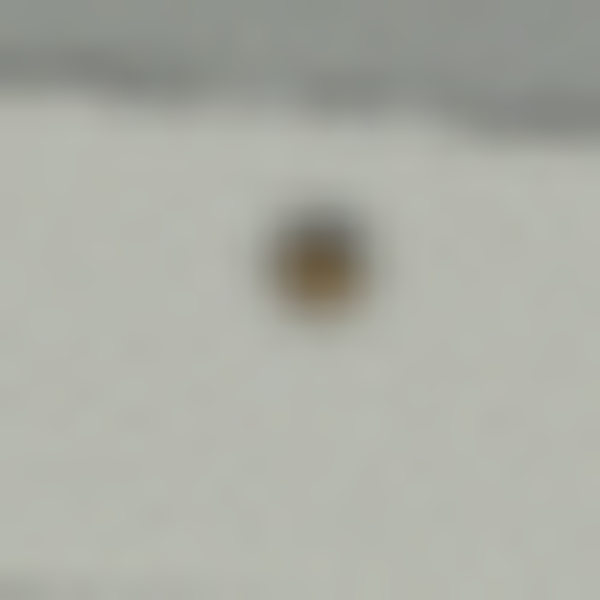

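{"name": "move_arm", "arguments": {"motion": "5 -0.6 0 6 0; 5 0 0 5 0; 5 0 0 0 0; 5 0 0 0 0"}}

```text
time_s: 7.1
ee_pos: [0.4527, -0.0449, 0.2628]
tcp_rot: [-0.004, 1.0, -0.018, -0.004]
force: [0.2, -1.1, -0.0]
width: 0.123
```

```bash
python3 -c "
from h import *
to(.452,-.045,.260,-1.3)
snap('side','4')
im,d,c=load('side','4')
cv2.imwrite('pics/d9.png',cv2.resize(im[235:260,303:328],(600,600),interpolation=cv2.INTER_CUBIC)[:,:,::-1])
"
```

```text
t 7.1 pos [ 0.4527 -0.0449  0.2628] yaw -2.12 tilt [-0.0073  0.0072 -0.9999] shift mm [-0.7  0.2  2.8] spin -0.82 F [ 0.21 -1.05 -0.02] T [ 0.055  0.022 -0.066] w 11.2 j [-0.15 -0.09  2.18  0.01  1.06  1.45]
```

View pics/d9.png

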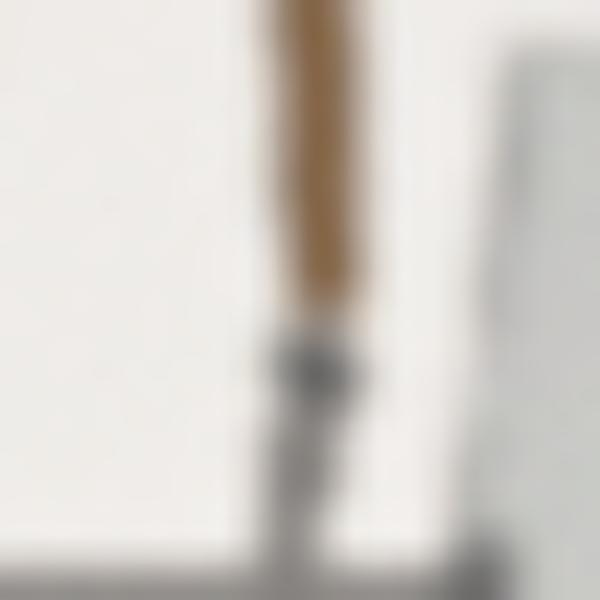

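```bash
python3 -c "
from h import *
im,d,c=load('side','4');P=cloud(d,c)
for v in range(220,250): print(v,[tuple((P[v,u]*1000).round(0).astype(int)) for u in (315,316,317)],im[v,316])
B=lambda p:p
print('finger near edge',proj([.4527,-.0449-.0055-.0135,.2628],c))
print(im[205:222,316])
"
```

```text
220 [(np.int64(452), np.int64(-51), np.int64(243)), (np.int64(455), np.int64(-51), np.int64(243)), (np.int64(458), np.int64(-43), np.int64(238))] [132 100  64]
221 [(np.int64(452), np.int64(-49), np.int64(238)), (np.int64(455), np.int64(-51), np.int64(240)), (np.int64(458), np.int64(-45), np.int64(236))] [132  99  65]
222 [(np.int64(452), np.int64(-53), np.int64(238)), (np.int64(455), np.int64(-52), np.int64(237)), (np.int64(458), np.int64(-48), np.int64(234))] [130 100  69]
223 [(np.int64(452), np.int64(-45), np.int64(228)), (np.int64(455), np.int64(-49), np.int64(231)), (np.int64(457), np.int64(-52), np.int64(233))] [137 109  83]
224 [(np.int64(452), np.int64(-45), np.int64(225)), (np.int64(454), np.int64(-55), np.int64(231)), (np.int64(457), np.int64(-45), np.int64(225))] [143 118  94]
225 [(np.int64(451), np.int64(-50), np.int64(225)), (np.int64(454), np.int64(-49), np.int64(224)), (np.int64(457), np.int64(-50), np.int64(225))] [142 117  92]
226 [(np.int64(451), np.int64(-51), np.int64(222)), (np.int64(454), np.int64(-51), np.int64(222)), (np.int64(457), np.int64(-47), np.int64(2
[... 3300 characters left out ...]
), np.int64(143)), (np.int64(455), np.int64(-51), np.int64(145))] [144 123 102]
248 [(np.int64(449), np.int64(-42), np.int64(134)), (np.int64(452), np.int64(-36), np.int64(129)), (np.int64(455), np.int64(-42), np.int64(133))] [147 136 126]
249 [(np.int64(449), np.int64(-41), np.int64(129)), (np.int64(452), np.int64(-40), np.int64(129)), (np.int64(455), np.int64(-37), np.int64(126))] [130 125 122]
finger near edge [315.21618665 216.80994413]
[[ 54  65  77]
 [ 57  67  78]
 [ 56  65  77]
 [ 55  65  76]
 [ 55  64  77]
 [ 54  65  76]
 [ 53  64  77]
 [ 55  65  77]
 [ 52  63  74]
 [ 64  65  69]
 [100  80  65]
 [125  94  64]
 [134 101  66]
 [133  99  65]
 [134 101  67]
 [132 100  64]
 [132  99  65]]
```

{"name": "move_arm", "arguments": {"motion": "5 -2 1.2 0 0; 5 0 0 3 0; 5 0 0 3 0; 5 0 0 0 0"}}

```text
time_s: 7.48
ee_pos: [0.4506, -0.0461, 0.2568]
tcp_rot: [-0.003, 1.0, -0.018, -0.003]
force: [-0.6, -0.4, -0.7]
width: 0.127
```

```bash
cat > look.py <<'E'
import sys
from h import *
to(.4506,-.046,.255,-1.3)
t=sys.argv[1]
im,d,c=snap('side',t)
cv2.imwrite(f'pics/d{t}.png',cv2.resize(im[235:260,303:328],(600,600),interpolation=cv2.INTER_CUBIC)[:,:,::-1])
E
python3 look.py 5
```

```text
t 7.48 pos [ 0.4506 -0.0461  0.2568] yaw -2.12 tilt [-0.0063  0.007  -1.    ] shift mm [ 0.  -0.1  1.8] spin -0.82 F [-0.57 -0.41 -0.65] T [0.028 0.005 0.061] w 11.5 j [-0.16 -0.08  2.18  0.01  1.05  1.45]
```

View pics/d5.png

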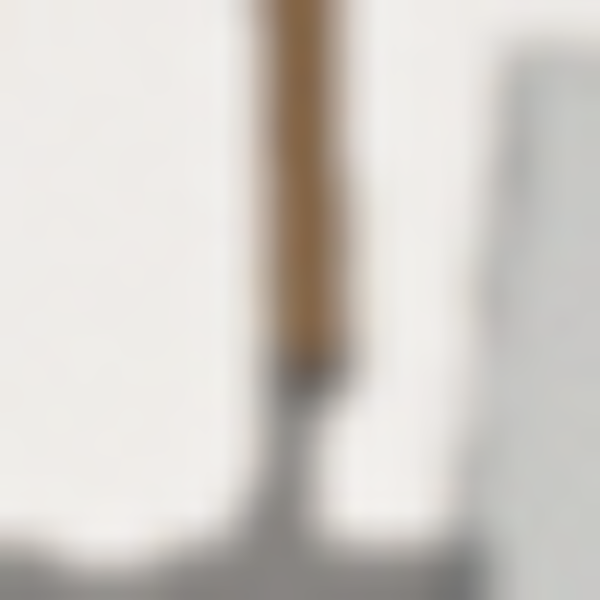

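{"name": "move_arm", "arguments": {"motion": "5 0 0 1 0; 5 0 0 1 0; 5 0 0 0 0"}}

```text
time_s: 7.78
ee_pos: [0.4507, -0.0461, 0.2548]
tcp_rot: [-0.003, 1.0, -0.018, -0.003]
force: [-0.1, -1.3, 0.5]
width: 0.121
```

{"name": "move_arm", "arguments": {"motion": "5 0 0 1 0; 5 0 0 1 0; 5 0 0 0 0"}}

```text
time_s: 8.03
ee_pos: [0.4508, -0.0461, 0.2527]
tcp_rot: [-0.003, 1.0, -0.018, -0.003]
force: [0.7, 0.4, -0.3]
width: 0.124
```

{"name": "move_arm", "arguments": {"motion": "5 0 0 1 0; 5 0 0 1 0; 5 0 0 0 0"}}

```text
time_s: 8.28
ee_pos: [0.4508, -0.0461, 0.2505]
tcp_rot: [-0.003, 1.0, -0.018, -0.003]
force: [-0.1, -0.8, -0.2]
width: 0.123
```

```bash
python3 look.py 6
```

```text
t 8.28 pos [ 0.4508 -0.0461  0.2505] yaw -2.11 tilt [-0.0061  0.007  -1.    ] shift mm [-0.2 -0.1 -4.5] spin -0.81 F [-0.15 -0.78 -0.21] T [ 0.059 -0.026  0.036] w 11.2 j [-0.16 -0.07  2.19  0.01  1.03  1.45]
```

View pics/d6.png

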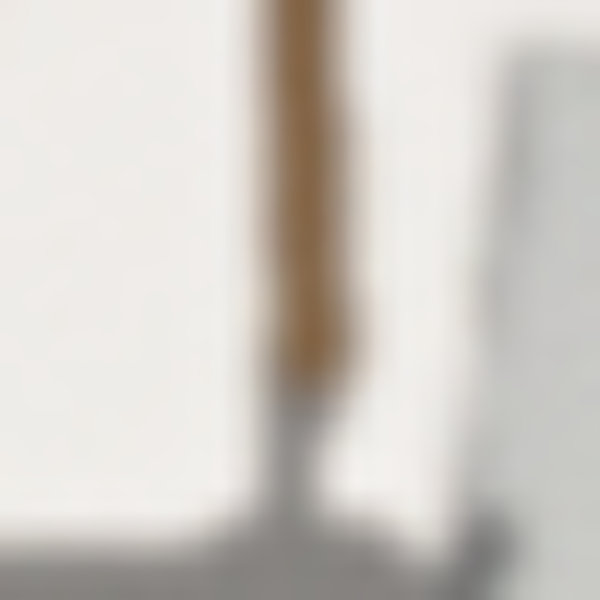

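{"name": "move_arm", "arguments": {"motion": "5 0 0 1.5 0; 5 0 0 1.5 0; 5 0 0 0 0"}}

```text
time_s: 8.58
ee_pos: [0.4509, -0.0461, 0.2473]
tcp_rot: [-0.003, 1.0, -0.018, -0.003]
force: [0.7, 0.8, -0.1]
width: 0.126
```

{"name": "move_arm", "arguments": {"motion": "5 0 0 1.5 0; 5 0 0 1.5 0; 5 0 0 0 0"}}

```text
time_s: 8.83
ee_pos: [0.4508, -0.046, 0.244]
tcp_rot: [-0.003, 1.0, -0.018, -0.003]
force: [-0.4, 0.6, -1.0]
width: 0.122
```

```bash
python3 look.py 7
```

```text
t 8.83 pos [ 0.4508 -0.046   0.244 ] yaw -2.11 tilt [-0.0059  0.0069 -1.    ] shift mm [ -0.3  -0.1 -11. ] spin -0.81 F [-0.43  0.57 -1.04] T [0.007 0.021 0.005] w 11.2 j [-0.16 -0.07  2.19  0.01  1.02  1.45]
```

View pics/d7.png

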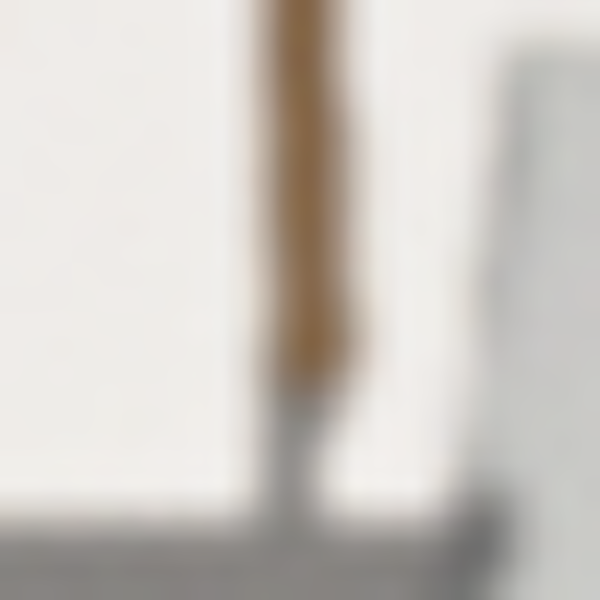

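The rod's visible end has stayed at the hole (310,393 in the crop) while the tool dropped 6 mm, so the tip is in the hole. I keep feeling downward.

{"name": "move_arm", "arguments": {"motion": "5 0 0 2 0; 5 0 0 2 0; 5 0 0 2 0; 5 0 0 0 0"}}

```text
time_s: 9.22
ee_pos: [0.4509, -0.046, 0.2375]
tcp_rot: [-0.003, 1.0, -0.018, -0.003]
force: [0.5, 0.2, -0.0]
width: 0.127
```

{"name": "move_arm", "arguments": {"motion": "5 0 0 2 0; 5 0 0 1 0; 5 0 0 0 0"}}

```text
time_s: 9.47
ee_pos: [0.4508, -0.0459, 0.2341]
tcp_rot: [-0.003, 1.0, -0.018, -0.003]
force: [-1.1, 0.2, -0.2]
width: 0.128
```

{"name": "move_arm", "arguments": {"motion": "5 0 0 1 0; 5 0 0 1 0; 5 0 0 0 0"}}

```text
time_s: 9.72
ee_pos: [0.4508, -0.046, 0.2319]
tcp_rot: [-0.003, 1.0, -0.018, -0.003]
force: [0.1, 0.5, -0.2]
width: 0.126
```

{"name": "move_arm", "arguments": {"motion": "5 0 0 1 0; 5 0 0 1 0; 5 0 0 0 0"}}

```text
time_s: 9.97
ee_pos: [0.4508, -0.0459, 0.2297]
tcp_rot: [-0.003, 1.0, -0.018, -0.003]
force: [-0.2, 0.4, -0.6]
width: 0.126
```

{"name": "move_arm", "arguments": {"motion": "5 0 0 1 0; 5 0 0 1 0; 5 0 0 0 0"}}

```text
time_s: 10.22
ee_pos: [0.4509, -0.0459, 0.2276]
tcp_rot: [-0.003, 1.0, -0.018, -0.003]
force: [-0.1, -0.5, -0.1]
width: 0.127
```

{"name": "move_arm", "arguments": {"motion": "5 0 0 1 0; 5 0 0 1 0; 5 0 0 0 0"}}

```text
time_s: 10.47
ee_pos: [0.4509, -0.0459, 0.2253]
tcp_rot: [-0.003, 1.0, -0.018, -0.003]
force: [0.5, -0.3, -1.0]
width: 0.123
```

{"name": "move_arm", "arguments": {"motion": "5 0 0 1 0; 5 0 0 1 0; 5 0 0 0 0"}}

```text
time_s: 10.72
ee_pos: [0.4509, -0.0459, 0.2231]
tcp_rot: [-0.003, 1.0, -0.018, -0.003]
force: [-0.0, -0.3, -0.5]
width: 0.124
```

{"name": "move_arm", "arguments": {"motion": "5 0 0 1 0; 5 0 0 1 0; 5 0 0 0 0"}}

```text
time_s: 10.97
ee_pos: [0.4512, -0.0459, 0.2213]
tcp_rot: [-0.003, 1.0, -0.018, -0.003]
force: [-0.6, 0.9, 1.3]
width: 0.124
```

{"name": "move_arm", "arguments": {"motion": "5 0 0 1 0; 5 0 0 0 0"}}

```text
time_s: 11.13
ee_pos: [0.4514, -0.0459, 0.2206]
tcp_rot: [-0.003, 1.0, -0.018, -0.002]
force: [-1.2, 0.3, 2.0]
width: 0.122
```

{"name": "move_arm", "arguments": {"motion": "5 0 0 1 0; 5 0 0 1 0; 5 0 0 0 0"}}

```text
time_s: 11.38
ee_pos: [0.4518, -0.046, 0.2191]
tcp_rot: [-0.003, 1.0, -0.018, -0.002]
force: [-0.7, 1.4, 3.6]
width: 0.122
```

{"name": "move_arm", "arguments": {"motion": "5 0 0 1 0; 5 0 0 1 0; 5 0 0 0 0"}}

```text
time_s: 11.63
ee_pos: [0.4521, -0.046, 0.2179]
tcp_rot: [-0.003, 1.0, -0.018, -0.002]
force: [-2.2, 0.8, 3.7]
width: 0.123
```

```bash
python3 look.py 8
```

```text
t 11.63 pos [ 0.4521 -0.046   0.2179] yaw -2.11 tilt [-0.0039  0.0066 -1.    ] shift mm [ -1.6  -0.2 -37.1] spin -0.81 F [-2.18  0.84  3.7 ] T [0.112 0.689 0.03 ] w 11.2 j [-0.16 -0.03  2.21  0.01  0.96  1.45]
```

{"name": "move_arm", "arguments": {"motion": "5 -0.8 0 1 0; 5 -0.4 0 1 0; 5 0 0 0 0"}}

```text
time_s: 11.93
ee_pos: [0.4519, -0.0461, 0.2173]
tcp_rot: [-0.003, 1.0, -0.018, -0.001]
force: [-3.1, 0.7, 2.9]
width: 0.125
```

{"name": "move_arm", "arguments": {"motion": "5 -0.2 0 1 0; 5 -0.2 0 1 0; 5 0 0 0 0"}}

```text
time_s: 12.18
ee_pos: [0.4521, -0.0461, 0.217]
tcp_rot: [-0.003, 1.0, -0.018, -0.001]
force: [-3.3, 0.4, 4.7]
width: 0.123
```

```bash
python3 look.py 9; python3 -c "
from h import *
im,d,c=load('side','9')
cv2.imwrite('pics/e9.png',cv2.resize(im[190:280,280:370],(600,600),interpolation=cv2.INTER_CUBIC)[:,:,::-1])"
```

```text
t 12.18 pos [ 0.4521 -0.0461  0.217 ] yaw -2.11 tilt [-0.0014  0.0065 -1.    ] shift mm [ -1.5  -0.3 -38. ] spin -0.81 F [-3.3   0.36  4.7 ] T [0.131 1.006 0.01 ] w 11.2 j [-0.16 -0.03  2.21  0.01  0.96  1.45]
```

View pics/e9.png

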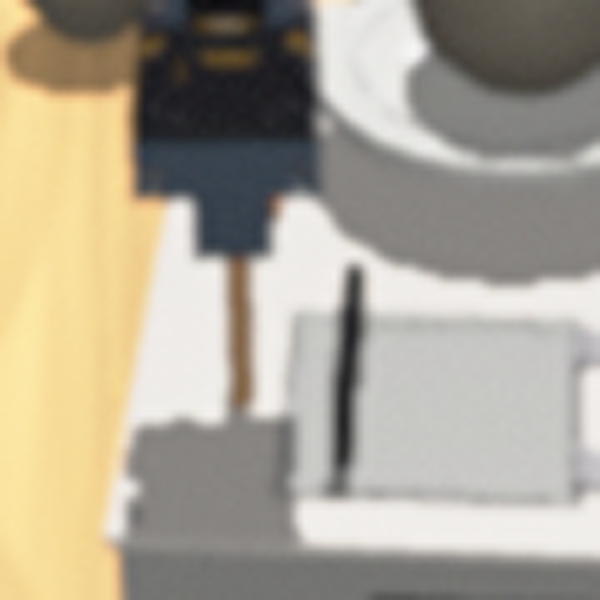

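{"name": "move_arm", "arguments": {"motion": "5 -1.5 0 1 0; 5 -0.5 0 1.5 0; 5 0 0 1.5 0"}}

```text
time_s: 12.48
ee_pos: [0.4518, -0.0462, 0.2151]
tcp_rot: [-0.003, 1.0, -0.018, 0.001]
force: [-4.5, 0.7, 14.7]
width: 0.122
```

```bash
python3 -c "
from h import *
to(.4506,-.046,.21)"
```

```text
t 12.48 pos [ 0.4518 -0.0462  0.2151] yaw -2.12 tilt [ 0.0024  0.0062 -1.    ] shift mm [-1.2 -0.1  5.1] spin None F [-4.48  0.73 14.72] T [ 3.54e-01  1.22e+00 -1.00e-03] w 11.1 j [-0.16 -0.03  2.22  0.01  0.95  1.45]
```

```bash
python3 look.py 10; python3 -c "
from h import *
im,d,c=load('side','10')
cv2.imwrite('pics/e10.png',cv2.resize(im[190:280,280:370],(600,600),interpolation=cv2.INTER_CUBIC)[:,:,::-1])
P=cloud(d,c)
print(P[240:262:3,338:352:3,2].round(3))"
```

```text
t 12.48 pos [ 0.4518 -0.0462  0.2151] yaw -2.12 tilt [ 0.0024  0.0062 -1.    ] shift mm [ -1.1  -0.4 -39.9] spin -0.82 F [-4.48  0.73 14.72] T [ 3.54e-01  1.22e+00 -1.00e-03] w 11.1 j [-0.16 -0.03  2.22  0.01  0.95  1.45]
[[0.2   0.153 0.152 0.147 0.148]
 [0.157 0.151 0.15  0.152 0.146]
 [0.156 0.154 0.151 0.148 0.148]
 [0.153 0.152 0.148 0.145 0.146]
 [0.155 0.154 0.149 0.149 0.147]
 [0.158 0.153 0.152 0.147 0.148]
 [0.155 0.153 0.152 0.146 0.148]
 [0.019 0.084 0.079 0.144 0.143]]
```

View pics/e10.png

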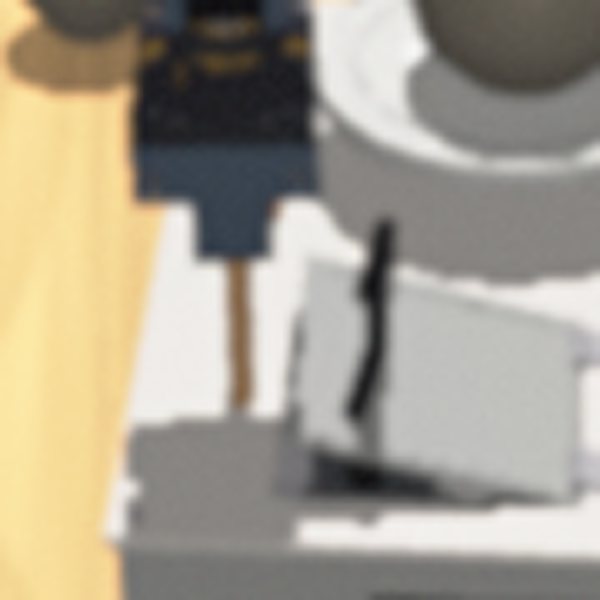

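The crop shows the hatch popped, with its free edge raised about 25–36 mm. I withdraw straight up.

{"name": "move_arm", "arguments": {"motion": "5 0 0 -2 0; 5 0 0 -4 0; 5 0 0 -8 0; 5 0 0 -12 0; 5 0 0 -15 0; 5 0 0 -20 0; 5 0 0 -20 0; 5 0 0 -20 0; 5 0 0 -15 0; 5 0 0 0 0"}}

```text
time_s: 13.37
ee_pos: [0.4501, -0.0467, 0.337]
tcp_rot: [-0.003, 1.0, -0.018, -0.0]
force: [0.8, 0.9, 0.9]
width: 0.124
```

```bash
python3 -c "
from h import *
to(.5056,-.3193,.325,-1.9)
snap('side','11')
im,d,c=load('side','11')
cv2.imwrite('pics/e11.png',cv2.resize(im[150:280,270:400],(600,600),interpolation=cv2.INTER_CUBIC)[:,:,::-1])
P=cloud(d,c)
for v in range(170,260,3): print(v,im[v,314:320].mean(1).round(0),(P[v,316]*1000).round(0))
"
```

```text
t 13.37 pos [ 0.4501 -0.0467  0.337 ] yaw -2.11 tilt [-5.0e-04  6.5e-03 -1.0e+00] shift mm [ 65.5 270.4  10.2] spin -0.21 F [0.82 0.89 0.86] T [ 0.053  0.022 -0.019] w 11.3 j [-0.16 -0.18  2.11  0.01  1.21  1.45]
170 [55. 57. 57. 57. 56. 55.] [ 458. -134.  447.]
173 [66. 68. 66. 67. 66. 67.] [ 458. -126.  435.]
176 [68. 67. 67. 67. 67. 67.] [ 457. -131.  429.]
179 [68. 66. 67. 67. 76. 94.] [ 457. -131.  420.]
182 [ 68.  65.  64.  67. 103. 159.] [458. -64. 375.]
185 [ 65.  67.  64.  66. 101. 157.] [458. -66. 367.]
188 [ 67.  64.  65.  66. 102. 159.] [457. -61. 354.]
191 [ 62.  64.  64.  71. 114. 183.] [457. -63. 346.]
194 [108. 145. 199. 230. 233. 233.] [457. -46. 327.]
197 [104. 137. 196. 231. 235. 234.] [457. -47. 318.]
200 [102. 136. 196. 231. 235. 234.] [457. -52. 311.]
203 [ 99. 132. 193. 230. 235. 235.] [456. -51. 300.]
206 [ 99. 128. 187. 230. 236. 234.] [456. -45. 287.]
209 [100. 102. 116. 133. 135. 134.] [456. -50. 280.]
212 [ 99. 101. 104. 112. 117. 119.] [455. -51. 270.]
215 [100. 103. 103. 113. 120. 119.] [455. -51. 260.]
218 [100.  99. 100. 109. 118. 119.] [455. -51. 250.]
221 [ 97.  99.  95. 100. 104. 105.] [455. -49. 238.]
224 [110. 104. 139. 194. 231. 234.] [454. -54. 231.]
227 [139. 126. 158. 208. 231. 235.] [454. -50. 218.]
230 [234. 233. 233. 234. 235. 235.] [455.  51. 135.]
233 [235. 235. 235. 235. 234. 235.] [454.  34. 136.]
236 [235. 235. 235. 234. 235. 235.] [454.  21. 133.]
239 [236. 235. 235. 235. 235. 235.] [453.   8. 131.]
242 [235. 235. 234. 235. 234. 235.] [453.  -9. 132.]
245 [235. 235. 235. 236. 235. 235.] [453. -24. 132.]
248 [214. 197. 196. 212. 228. 235.] [452. -35. 129.]
251 [215. 204. 205. 217. 229. 235.] [452. -52. 130.]
254 [235. 236. 236. 236. 236. 237.] [451. -65. 129.]
257 [230. 233. 235. 236. 236. 237.] [451. -85. 134.]
```

View pics/e11.png

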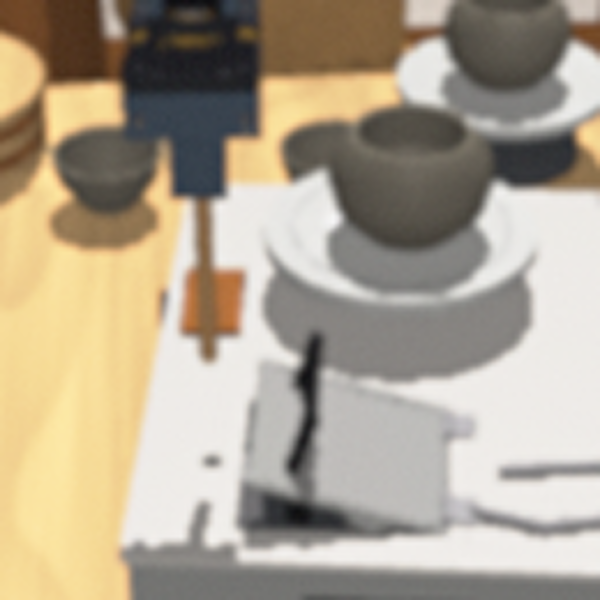

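Still gripped with no slip; the tip is at crop (208,357) with a slight lean. Returning to the block.

{"name": "move_arm", "arguments": {"motion": "5 5 22 0 0; 5 5 22 0 0; 5 5 22 0 0; 5 5 22 0 0; 5 5 22 0 0; 5 5 22 0 0; 5 5 22 0 0; 5 5 22 0 0; 5 5 22 0 0; 5 5 22 0 0; 5 5 22 0 0; 5 0 0 0 0"}}

```text
time_s: 14.42
ee_pos: [0.4927, -0.2996, 0.3182]
tcp_rot: [-0.006, 1.0, -0.017, -0.006]
force: [0.5, 0.8, -0.2]
width: 0.123
```

```bash
python3 -c "
from h import *
to(.504,-.3193,.325,-1.9)"
```

```text
t 14.42 pos [ 0.4927 -0.2996  0.3182] yaw -1.93 tilt [-0.0126  0.0127 -0.9998] shift mm [11.9 19.2 -7.2] spin -0.03 F [ 0.5   0.8  -0.23] T [ 0.013  0.053 -0.05 ] w 11.2 j [-0.59  0.08  1.9   0.    1.18  1.01]
```

{"name": "move_arm", "arguments": {"motion": "5 12 19 0 0; 5 0 0 0 0; 5 0 0 25 0; 5 0 0 25 0; 5 0 0 25 0; 5 0 0 20 0; 5 0 0 15 0; 5 0 0 0 0; 5 0 0 0 0"}}

```text
time_s: 15.17
ee_pos: [0.4981, -0.3134, 0.1943]
tcp_rot: [-0.009, 1.0, -0.018, -0.011]
force: [-0.0, -0.2, 0.8]
width: 0.122
```

```bash
cat > look2.py <<'E'
import sys
from h import *
to(.504,-.3193,.139,-1.9)
t=sys.argv[1]
im,d,c=snap('side',t)
cv2.imwrite(f'pics/f{t}.png',cv2.resize(im[300:360,310:370],(600,600),interpolation=cv2.INTER_CUBIC)[:,:,::-1])
P=cloud(d,c)
for v in range(320,343,2): print(v,[tuple((P[v,u]*1000).round(0).astype(int).tolist()) for u in (338,339,340,341)],im[v,335:345].mean(1).round(0))
E
python3 look2.py 12
```

```text
t 15.17 pos [ 0.4981 -0.3134  0.1943] yaw -2.03 tilt [-0.0208  0.0189 -0.9996] shift mm [ 7.3  6.7 55. ] spin -0.13 F [-0.01 -0.21  0.83] T [ 0.044 -0.023 -0.024] w 11.1 j [-0.6   0.24  1.96  0.    0.97  1.  ]
320 [(501, -318, 110), (503, -314, 106), (514, -216, -1), (516, -221, 5)] [ 99. 104. 102. 101. 105. 110. 114. 115. 118. 118.]
322 [(501, -315, 100), (504, -313, 97), (513, -222, -2), (516, -225, 1)] [104. 104. 103. 108. 120. 133. 136. 137. 140. 141.]
324 [(501, -315, 92), (506, -287, 61), (508, -286, 60), (511, -287, 60)] [112. 103. 105. 123. 152. 171. 175. 175. 179. 177.]
326 [(501, -314, 83), (505, -293, 60), (508, -295, 62), (511, -293, 60)] [101. 103. 103. 105. 115. 127. 130. 129. 131. 128.]
328 [(501, -315, 77), (505, -300, 59), (507, -301, 61), (510, -303, 62)] [103. 103. 104. 106. 112. 114. 117. 118. 116. 116.]
330 [(501, -309, 62), (504, -310, 63), (507, -310, 63), (509, -309, 61)] [118. 116. 116. 112. 111. 112. 112. 117. 119. 119.]
332 [(501, -311, 57), (504, -309, 54), (507, -310, 55), (509, -309, 54)] [ 97.  93.  91.  84.  78.  76.  77.  88. 105. 116.]
334 [(501, -322, 61), (504, -309, 46), (507, -309, 46), (510, -310, 47)] [ 64.  64.  65.  70.  77.  77.  80.  93. 107. 119.]
336 [(500, -327, 59), (503, -326, 58), (505, -327, 59), (508, -330, 62)] [ 78.  68.  78.  98. 115. 120. 124. 125. 128. 127.]
338 [(500, -335, 60), (502, -334, 59), (505, -334, 59), (507, -336, 61)] [ 76.  68.  81. 104. 121. 124. 124. 122. 123. 123.]
340 [(499, -341, 60), (502, -341, 60), (504, -342, 61), (507, -339, 57)] [ 69.  76. 102. 121. 128. 129. 129. 126. 129. 126.]
342 [(499, -347, 59), (501, -347, 59), (504, -346, 57), (507, -348, 60)] [ 70.  75.  87.  99. 103. 101. 101.  99.  96.  96.]
```

View pics/f12.png

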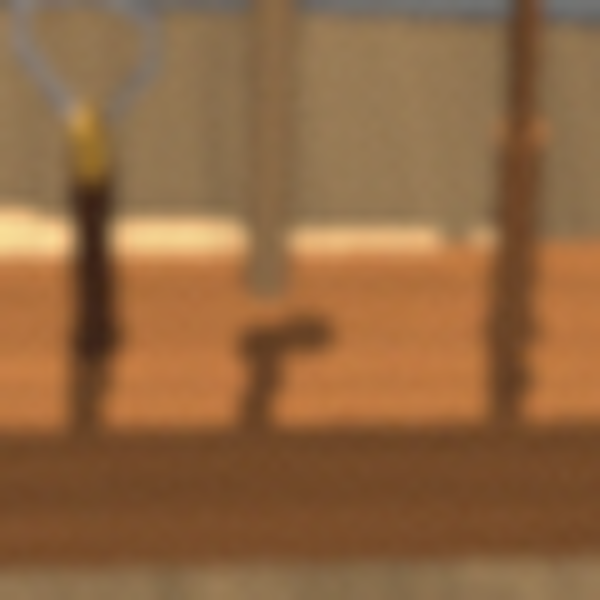

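```bash
python3 -c "
from h import *
im,d,c=load('side','12')
print('hole',onz((339.65,332.55),c,.058))
# tip: edge bottom at crop 297 -> v
v=300+29.75-.5;u=310+26.85-.5
for z in (.068,.070,.072,.074): print(z,onz((u,v),c,z)+[0,.006,0])
im,d,c=load('side','0')
print(onz((340,336.8),c,.058))
"
```

```text
hole [ 0.50546306 -0.31445619  0.058     ]
0.068 [ 0.49686174 -0.30537709  0.068     ]
0.07 [ 0.4967419  -0.30715051  0.07      ]
0.072 [ 0.49662207 -0.30892393  0.072     ]
0.074 [ 0.49650223 -0.31069735  0.074     ]
[ 0.50534322 -0.32900863  0.058     ]
```

{"name": "move_arm", "arguments": {"motion": "5 4.5 3.5 0 0; 5 4.5 3.5 0 0; 5 0 0 0 0; 5 0 0 0 0"}}

```text
time_s: 15.55
ee_pos: [0.5091, -0.322, 0.1975]
tcp_rot: [-0.008, 1.0, -0.018, -0.009]
force: [-0.4, 0.2, -0.5]
width: 0.124
```

```bash
python3 look2.py 13 | head -1
```

```text
t 15.55 pos [ 0.5091 -0.322   0.1975] yaw -2.01 tilt [-0.017   0.0164 -0.9997] shift mm [-4.2 -1.5 58.6] spin -0.11 F [-0.45  0.23 -0.53] T [ 0.032  0.01  -0.031] w 11.3 j [-0.6   0.26  1.93  0.    0.97  1.  ]
```

View pics/f13.png

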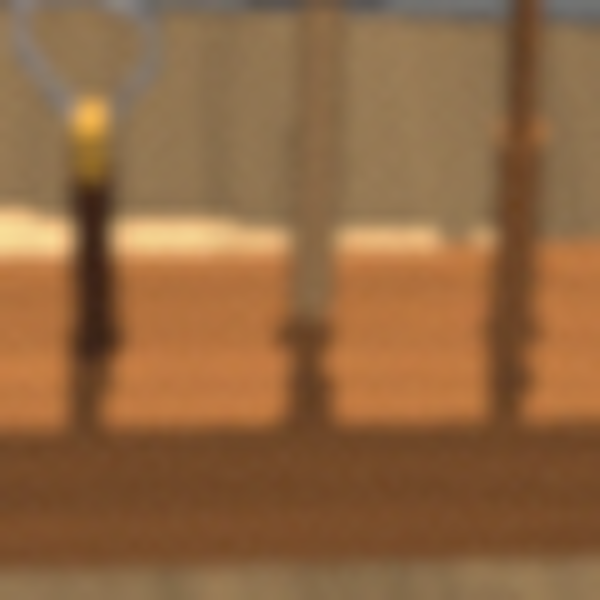

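{"name": "move_arm", "arguments": {"motion": "5 -2.2 -1.3 4 0; 5 0 0 4 0; 5 0 0 0 0; 5 0 0 0 0"}}

```text
time_s: 15.93
ee_pos: [0.5068, -0.3205, 0.1896]
tcp_rot: [-0.008, 1.0, -0.018, -0.008]
force: [0.1, 0.2, 0.1]
width: 0.127
```

```bash
python3 look2.py 14 | head -1
```

```text
t 15.93 pos [ 0.5068 -0.3205  0.1896] yaw -2.03 tilt [-0.0157  0.0156 -0.9998] shift mm [-2.  -0.4 50.6] spin -0.13 F [0.09 0.17 0.12] T [0.042 0.032 0.025] w 11.6 j [-0.6   0.26  1.94  0.    0.96  1.  ]
```

View pics/f14.png

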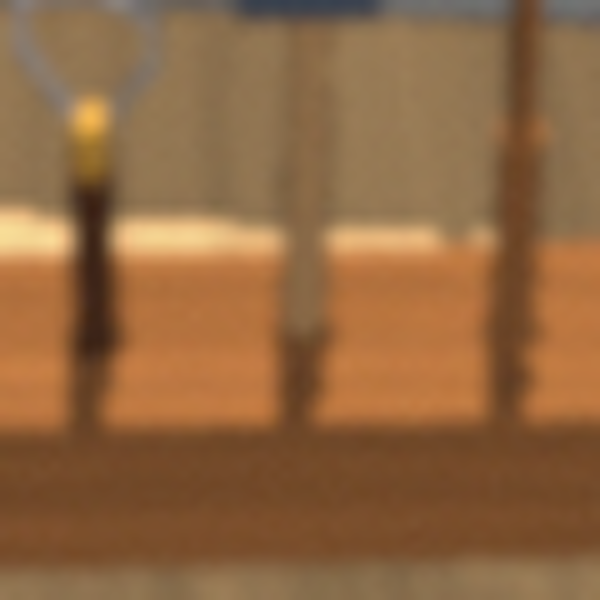

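{"name": "move_arm", "arguments": {"motion": "5 0 0 2 0; 5 0 0 2 0; 5 0 0 2 0; 5 0 0 0 0"}}

```text
time_s: 16.32
ee_pos: [0.5066, -0.3204, 0.1829]
tcp_rot: [-0.008, 1.0, -0.018, -0.008]
force: [0.2, 0.2, -0.2]
width: 0.124
```

{"name": "move_arm", "arguments": {"motion": "5 0 0 1.5 0; 5 0 0 1.5 0; 5 0 0 1.5 0; 5 0 0 0 0"}}

```text
time_s: 16.65
ee_pos: [0.5065, -0.3203, 0.1778]
tcp_rot: [-0.008, 1.0, -0.018, -0.008]
force: [-0.6, -0.6, -0.1]
width: 0.126
```

```bash
python3 look2.py 15 | head -1
```

```text
t 16.65 pos [ 0.5065 -0.3203  0.1778] yaw -2.03 tilt [-0.0161  0.0158 -0.9997] shift mm [-1.9 -0.3 38.8] spin -0.13 F [-0.6  -0.61 -0.12] T [0.032 0.065 0.006] w 11.5 j [-0.6   0.28  1.95  0.    0.94  1.  ]
```

View pics/f15.png

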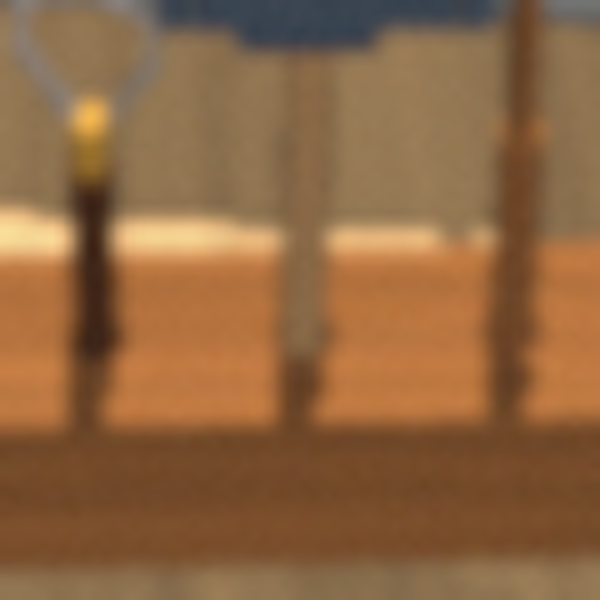

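{"name": "move_arm", "arguments": {"motion": "5 0 0 3 0; 5 0 0 3 0; 5 0 0 3 0; 5 0 0 0 0"}}

```text
time_s: 17.03
ee_pos: [0.5065, -0.3202, 0.1682]
tcp_rot: [-0.008, 1.0, -0.018, -0.008]
force: [-0.3, 0.0, -1.6]
width: 0.127
```

{"name": "move_arm", "arguments": {"motion": "5 0 0 3 0; 5 0 0 3 0; 5 0 0 3 0; 5 0 0 0 0"}}

```text
time_s: 17.37
ee_pos: [0.5062, -0.32, 0.158]
tcp_rot: [-0.008, 1.0, -0.018, -0.008]
force: [-0.2, 0.9, 0.0]
width: 0.123
```

{"name": "move_arm", "arguments": {"motion": "5 0 0 3 0; 5 0 0 3 0; 5 0 0 3 0; 5 0 0 0 0"}}

```text
time_s: 17.7
ee_pos: [0.5061, -0.3198, 0.1479]
tcp_rot: [-0.008, 1.0, -0.018, -0.008]
force: [0.5, 0.3, -0.0]
width: 0.126
```

```bash
python3 -c "
from h import *
to(.5056,-.3193,.139)"
```

```text
t 17.7 pos [ 0.5061 -0.3198  0.1479] yaw -2.02 tilt [-0.016   0.0157 -0.9997] shift mm [-0.3 -0.4  9. ] spin None F [ 0.48  0.34 -0.02] T [0.029 0.024 0.026] w 11.5 j [-0.6   0.32  1.96  0.    0.88  1.  ]
```

{"name": "move_arm", "arguments": {"motion": "5 0 0 3 0; 5 0 0 2 0; 5 0 0 1 0; 5 0 0 0 0"}}

```text
time_s: 18.03
ee_pos: [0.5059, -0.3197, 0.1412]
tcp_rot: [-0.008, 1.0, -0.018, -0.008]
force: [0.7, 0.4, 0.5]
width: 0.121
```

{"name": "move_arm", "arguments": {"motion": "5 0 0 1 0; 5 0 0 0.5 0; 5 0 0 0 0"}}

```text
time_s: 18.28
ee_pos: [0.506, -0.3197, 0.1396]
tcp_rot: [-0.008, 1.0, -0.018, -0.008]
force: [-0.5, -0.3, -0.4]
width: 0.124
```

{"name": "move_arm", "arguments": {"motion": "5 0 0 0.8 0; 5 0 0 0 0; 16 0 0 0 0; 20 0 0 0 0; 30 0 0 0 0; 45 0 0 0 0; 60 0 0 0 0; 80 0 0 0 0; 80 0 0 0 0; 80 0 0 0 0"}}

```text
time_s: 19.12
ee_pos: [0.5062, -0.3199, 0.1392]
tcp_rot: [-0.007, 1.0, -0.018, -0.008]
force: [-0.1, -0.0, 0.2]
width: 0.624
```

```bash
python3 look2.py 16 | head -1
```

```text
t 19.12 pos [ 0.5062 -0.3199  0.1392] yaw -2.02 tilt [-0.0153  0.0152 -0.9998] shift mm [-2.2 -0.5  0.3] spin -0.12 F [-0.12 -0.05  0.19] T [ 0.043  0.004 -0.013] w 56.9 j [-0.6   0.33  1.96  0.01  0.87  1.  ]
```

View pics/f16.png

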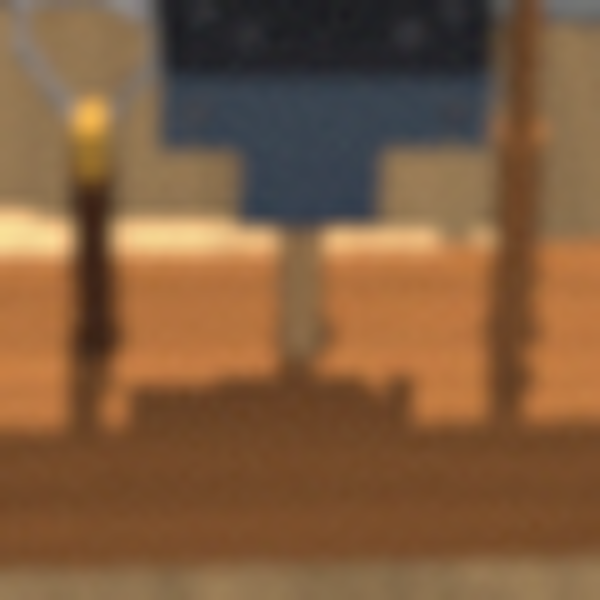

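{"name": "move_arm", "arguments": {"motion": "80 0 0 -8 0; 80 0 0 -12 0; 80 0 0 -15 0; 80 0 0 -15 0; 80 0 0 -20 0; 80 0 0 -25 0; 80 0 0 -25 0; 80 0 0 -25 0; 80 0 0 -25 0; 80 0 0 -25 0; 80 0 0 -15 0; 80 0 0 0 0"}}

```text
time_s: 20.17
ee_pos: [0.5085, -0.3225, 0.3714]
tcp_rot: [-0.006, 1.0, -0.018, -0.006]
force: [0.3, -0.3, 0.6]
width: 0.878
```

```bash
python3 -c "
from h import *
to(.486,-.049,.31,83.4)
im,d,c=snap('side','17')
cv2.imwrite('pics/f17.png',cv2.resize(im[190:390,270:430],(480,600),interpolation=cv2.INTER_CUBIC)[:,:,::-1])
"
```

```text
t 20.17 pos [ 0.5085 -0.3225  0.3714] yaw -2.02 tilt [-0.0116  0.0126 -0.9999] shift mm [ -31.4 -271.8   65.1] spin -85.42 F [ 0.26 -0.33  0.6 ] T [ 0.046  0.003 -0.006] w 80.0 j [-0.61  0.08  1.8   0.    1.27  1.  ]
```

View pics/f17.png

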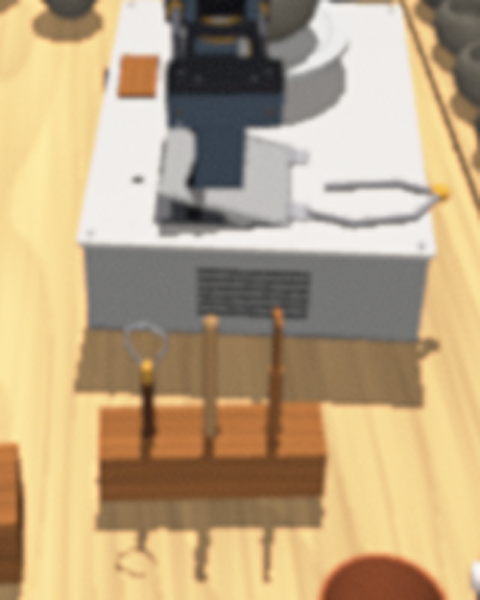

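The dowel stands at full depth in the middle hole, top at f17 (210,318), with the other tools untouched. Next I locate the popped handle bar.

```bash
python3 -c "
from h import *
im,d,c=load('side','11')
th=-np.radians(6.56);u=np.array([np.cos(th),np.sin(th),0]);v=np.array([-np.sin(th),np.cos(th),0])
H=np.array([.6054,-.0632,.128])
for a in (.22,.28,.32):
    ang=np.arctan2(.042,-.105)-a; r=.1131
    b=H+u*r*np.cos(ang)+[0,0,r*np.sin(ang)]
    print(a,b.round(4),proj(b+.045*v,c).round(1),proj(b-.045*v,c).round(1))
a=im[215:265,310:360];cv2.imwrite('pics/g.png',cv2.resize(a,(600,600),interpolation=cv2.INTER_CUBIC)[:,:,::-1])
"
```

```text
0.22 [ 0.5127 -0.0525  0.1919] [336.8 225.2] [335.3 243.1]
0.28 [ 0.5167 -0.053   0.1974] [338.1 223.8] [336.7 241.6]
0.32 [ 0.5195 -0.0533  0.2009] [339.1 222.8] [337.7 240.7]
```

View pics/g.png

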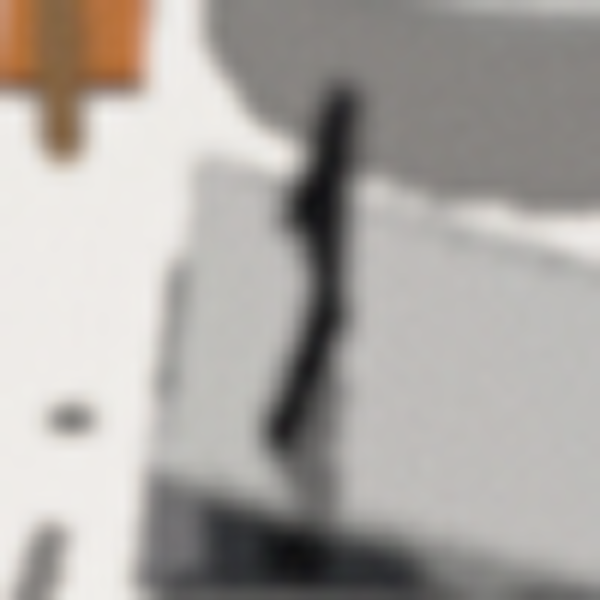

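{"name": "move_arm", "arguments": {"motion": "60 0 -22 0 0; 60 0 -25 0 0; 60 0 -25 0 0; 60 0 -25 0 0; 60 0 -25 0 0; 60 0 -25 0 0; 60 0 -25 0 0; 60 0 -25 0 0; 60 0 -25 0 0; 60 0 -25 0 0; 60 0 -22 0 0; 60 0 0 0 0"}}

```text
time_s: 21.22
ee_pos: [0.511, -0.0409, 0.3629]
tcp_rot: [-0.008, 1.0, -0.02, -0.013]
force: [-0.6, -1.1, 0.1]
width: 0.656
```

{"name": "move_arm", "arguments": {"motion": "60 0 0 0 -7; 60 0 0 0 -7; 60 0 0 0 -7; 60 0 0 0 -7; 60 0 0 0 -7; 60 0 0 0 -7; 60 0 0 0 -7; 60 0 0 0 -7; 60 0 0 0 -7; 60 0 0 0 -7; 60 0 0 0 -7; 60 0 0 0 0"}}

```text
time_s: 22.22
ee_pos: [0.5043, -0.0429, 0.3514]
tcp_rot: [-0.02, 0.783, 0.621, -0.011]
force: [-1.0, -1.0, -0.6]
width: 0.656
```

```bash
python3 -c "
from h import *
to(.5175,-.053,.25,83.4)"
```

```text
t 22.22 pos [ 0.5043 -0.0429  0.3514] yaw 76.84 tilt [-0.0422  0.0181 -0.9989] shift mm [ -7.7  19.7 100.6] spin -6.56 F [-1.01 -0.99 -0.56] T [-0.035 -0.12  -0.085] w 59.9 j [-0.14 -0.06  1.99  0.01  1.26  0.09]
```

{"name": "move_arm", "arguments": {"motion": "60 -4 10 20 -6.5; 60 -4 10 20 0; 60 0 0 20 0; 60 0 0 20 0; 60 0 0 15 0; 60 0 0 0 0"}}

```text
time_s: 22.72
ee_pos: [0.5175, -0.0549, 0.2496]
tcp_rot: [-0.021, 0.754, 0.657, -0.011]
force: [-0.1, 0.2, -1.1]
width: 0.659
```

```bash
python3 -c "
from h import *
to(.5175,-.053,.184,83.4)
im,d,c=snap('side','18')
cv2.imwrite('pics/f18.png',cv2.resize(im[180:270,290:380],(600,600),interpolation=cv2.INTER_CUBIC)[:,:,::-1])"
```

```text
t 22.72 pos [ 0.5175 -0.0549  0.2496] yaw 82.15 tilt [-0.0436  0.018  -0.9989] shift mm [ 1.1  2.8 65.6] spin -1.25 F [-0.15  0.23 -1.05] T [-0.004 -0.074  0.011] w 60.1 j [-0.16  0.07  2.05  0.01  1.07 -0.03]
```

View pics/f18.png

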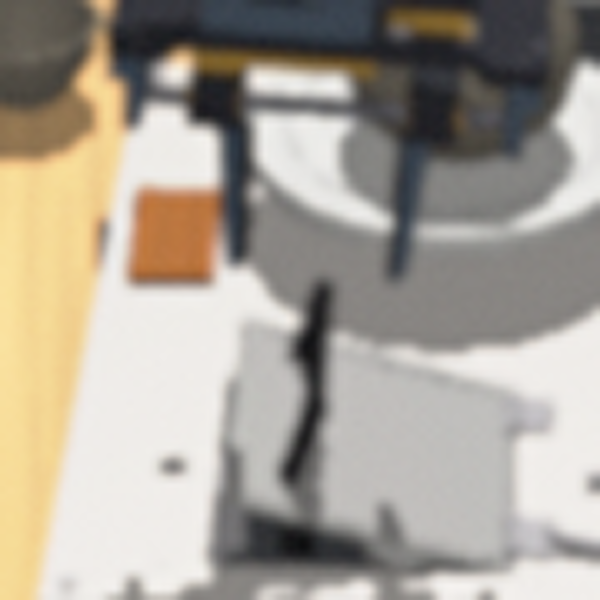

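The open fingers straddle the bar line: f18 x 235 and 398, bar at about 317. I descend and pinch lightly.

{"name": "move_arm", "arguments": {"motion": "60 1 3 10 -1; 60 0 0 15 0; 60 0 0 15 0; 60 0 0 12 0; 60 0 0 8 0; 60 0 0 4 0; 60 0 0 0 0"}}

```text
time_s: 23.35
ee_pos: [0.5218, -0.054, 0.1871]
tcp_rot: [-0.018, 0.749, 0.662, -0.008]
force: [0.2, 0.0, -0.9]
width: 0.656
```

```bash
python3 -c "
from h import *
to(.5175,-.053,.184,83.4)
im,d,c=snap('side','19')
cv2.imwrite('pics/f19.png',cv2.resize(im[180:270,290:380],(600,600),interpolation=cv2.INTER_CUBIC)[:,:,::-1])"
```

```text
t 23.35 pos [ 0.5218 -0.054   0.1871] yaw 82.93 tilt [-0.0359  0.0168 -0.9992] shift mm [ 0.4 -4.3  3.3] spin -0.47 F [ 0.18  0.02 -0.86] T [-0.    -0.079  0.019] w 59.8 j [-0.15  0.16  2.08  0.01  0.94 -0.04]
```

View pics/f19.png

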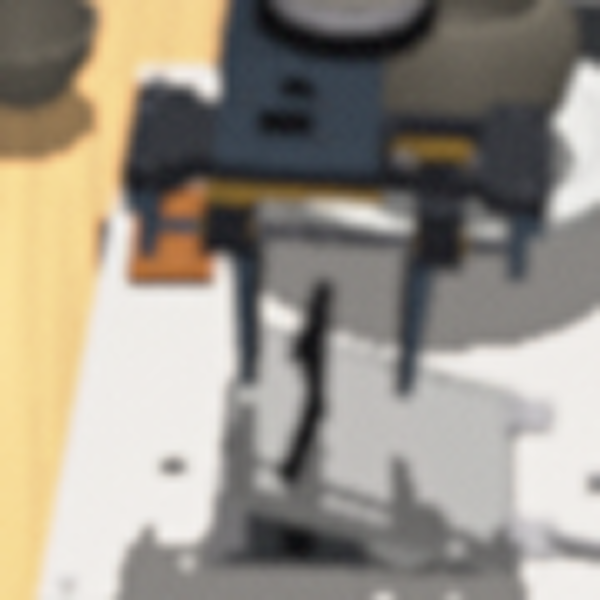

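{"name": "move_arm", "arguments": {"motion": "40 0 -4 3 0; 30 0 0 0 0; 20 0 0 0 0; 10 0 0 0 0; 5 0 0 0 0; 5 0 0 0 0; 5 0 0 0 0; 5 0 0 0 0; 5 0 0 0 0; 5 0 0 0 0", "grip_force": 6}}

```text
time_s: 24.23
ee_pos: [0.5173, -0.0535, 0.1872]
tcp_rot: [-0.018, 0.749, 0.662, -0.008]
force: [3.9, 0.7, -1.0]
width: 0.108
```

```bash
python3 -c "
from h import *
to(.5175,-.053,.184,83.4)
im,d,c=snap('side','20')
cv2.imwrite('pics/f20.png',cv2.resize(im[180:270,290:380],(600,600),interpolation=cv2.INTER_CUBIC)[:,:,::-1])"
```

```text
t 24.23 pos [ 0.5173 -0.0535  0.1872] yaw 82.94 tilt [-0.0359  0.0166 -0.9992] shift mm [0.4 0.2 3.2] spin -0.46 F [ 3.89  0.68 -1.02] T [-0.068 -0.781  0.078] w 9.9 j [-0.15  0.15  2.09  0.01  0.94 -0.04]
```

View pics/f20.png

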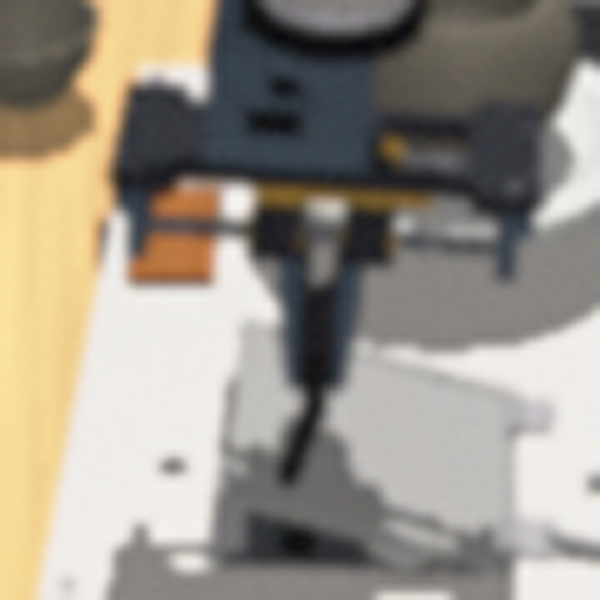

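{"name": "move_arm", "arguments": {"motion": "5 0 0.8 0 0; 5 0 0 0 0; 5 0 0 0 0", "grip_force": 15}}

```text
time_s: 24.53
ee_pos: [0.5173, -0.0534, 0.1871]
tcp_rot: [-0.019, 0.749, 0.662, -0.009]
force: [-1.8, -0.5, 0.1]
width: 0.108
```

```bash
cat > arc.py <<'E'
import sys,os,json
from h import *
th=-np.radians(6.56);u=np.array([np.cos(th),np.sin(th),0]);r=.1131;a0=np.arctan2(.042,-.105)
s=arm.state();p=np.array(s['ee_pos']);q=np.array(s['tcp_rot']);R=Rn.from_quat(np.r_[q[1:],q[0]]).as_matrix()
arc=lambda t:u*r*np.cos(a0-t)+np.array([0,0,r*np.sin(a0-t)])
if not os.path.exists('H.json'): json.dump(list(p-arc(.28)),open('H.json','w'))
H=np.array(json.load(open('H.json'))); e=p-H
t=a0-np.arctan2(e[2],e@u); print('theta',t.round(3),'rad',np.hypot(e[2],e@u).round(4),'lat',(e@np.array([-u[1],u[0],0])).round(4),'H',H.round(4),'tilt',R[:,2].round(3),'w',s['width']*91.2)
print('F',np.round(s['force'],1),'t',s['time_s'])
prev=e
for k in range(1,9):
    n=arc(t+.07*k); print((R.T@(n-prev)*1000).round(1),end=' '); prev=n
E
python3 arc.py
```

```text
theta 0.28 rad 0.1131 lat 0.0 H [ 0.606  -0.0636  0.1177] tilt [-0.038  0.017 -0.999] w 9.888533555656695
F [-1.8 -0.5  0.1] t 24.5333
[ 0.1  4.8 -6.3] [ 0.1  5.3 -5.9] [ 0.1  5.7 -5.5] [ 0.1  6.  -5.1] [ 0.1  6.4 -4.7] [ 0.1  6.7 -4.2] [ 0.1  7.  -3.8] [ 0.1  7.2 -3.3]
```

{"name": "move_arm", "arguments": {"motion": "5 0 5 -6.5 0; 5 0 5.3 -6 0; 5 0 5.7 -5.5 0; 5 0 6 -5 0"}}

```text
time_s: 24.87
ee_pos: [0.5393, -0.056, 0.2097]
tcp_rot: [-0.021, 0.749, 0.662, -0.01]
force: [-4.1, 1.6, 1.7]
width: 0.106
```

```bash
python3 arc.py
```

```text
theta 0.559 rad 0.1139 lat -0.0001 H [ 0.606  -0.0636  0.1177] tilt [-0.044  0.018 -0.999] w 9.674325150181533
F [-4.1  1.6  1.7] t 24.8667
[ 0.2  6.8 -4.1] [ 0.1  6.7 -4.3] [ 0.1  6.9 -3.8] [ 0.1  7.2 -3.3] [ 0.1  7.4 -2.8] [ 0.1  7.6 -2.3] [ 0.1  7.7 -1.7] [ 0.1  7.8 -1.2]
```

Tracking well at low force. I continue along the arc.

{"name": "move_arm", "arguments": {"motion": "5 0 6.8 -4.3 0; 5 0 6.7 -4.3 0; 5 0 7 -3.8 0; 5 0 7.2 -3.3 0; 5 0 7.4 -2.8 0"}}

```text
time_s: 25.28
ee_pos: [0.5786, -0.0607, 0.2299]
tcp_rot: [-0.022, 0.749, 0.662, -0.01]
force: [-0.8, 1.8, -4.2]
width: 0.102
```

```bash
python3 arc.py
```

```text
theta 0.949 rad 0.1155 lat -0.0002 H [ 0.606  -0.0636  0.1177] tilt [-0.045  0.019 -0.999] w 9.29043820989015
F [-0.8  1.8 -4.2] t 25.2833
[0.3 8.4 0.4] [ 0.1  7.8 -1.4] [ 0.1  7.9 -0.9] [ 0.1  7.9 -0.3] [0.1 7.9 0.2] [0.1 7.9 0.8] [0.  7.8 1.3] [0.  7.7 1.9]
```

{"name": "move_arm", "arguments": {"motion": "5 0 8 0.5 0; 5 0 8 -1 0; 5 0 8 -0.5 0; 5 0 8 0 0; 5 0 8 0.5 0"}}

```text
time_s: 25.7
ee_pos: [0.6245, -0.0662, 0.232]
tcp_rot: [-0.021, 0.749, 0.662, -0.009]
force: [-2.4, 2.1, 0.6]
width: 0.106
```

```bash
python3 arc.py
```

```text
theta 1.352 rad 0.1158 lat -0.0005 H [ 0.606  -0.0636  0.1177] tilt [-0.041  0.019 -0.999] w 9.641922034075048
F [-2.4  2.1  0.6] t 25.7
[0.5 7.5 3.9] [0.  7.7 1.8] [0.  7.6 2.3] [0.  7.4 2.8] [0.  7.2 3.3] [0.  6.9 3.8] [-0.   6.6  4.3] [-0.   6.3  4.8]
```

{"name": "move_arm", "arguments": {"motion": "5 0 7.5 2.5 0; 5 0 7.6 2 0; 5 0 7.5 2.3 0; 5 0 0 0 0"}}

```text
time_s: 26.03
ee_pos: [0.6517, -0.0695, 0.2238]
tcp_rot: [-0.019, 0.749, 0.662, -0.008]
force: [1.1, 0.8, 2.1]
width: 0.103
```

```bash
python3 arc.py; python3 -c "
from h import *
im,d,c=snap('side','21')
cv2.imwrite('pics/f21.png',cv2.resize(im[170:270,290:390],(600,600),interpolation=cv2.INTER_CUBIC)[:,:,::-1])"
```

```text
theta 1.6 rad 0.1156 lat -0.0006 H [ 0.606  -0.0636  0.1177] tilt [-0.038  0.018 -0.999] w 9.39837484051751
F [1.1 0.8 2.1] t 26.0333
[0.6 6.4 5.5] [0.  7.  3.6] [-0.   6.8  4.1] [-0.   6.5  4.6] [-0.   6.1  5. ] [-0.   5.8  5.4] [-0.   5.4  5.8] [-0.   5.   6.2]
```

View pics/f21.png

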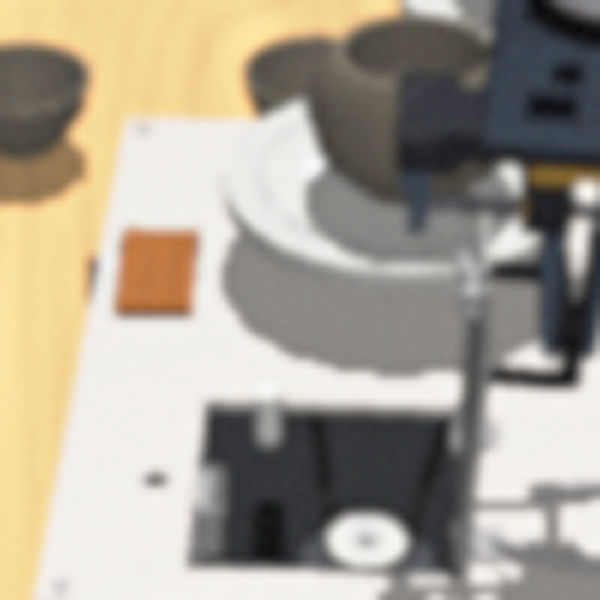

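The hatch is upright, edge-on at f21 x about 475. I open only slightly, because the plate is beside the left finger, then lift straight out.

{"name": "move_arm", "arguments": {"motion": "14 0 0 0 0; 20 0 0 0 0; 24 0 0 0 0; 24 0 0 0 0; 24 0 0 0 0"}}

```text
time_s: 26.5
ee_pos: [0.6503, -0.0699, 0.2236]
tcp_rot: [-0.019, 0.749, 0.662, -0.009]
force: [0.1, -0.1, 0.5]
width: 0.261
```

```bash
python3 arc.py; python3 -c "
from h import *
im,d,c=snap('side','22')
cv2.imwrite('pics/f22.png',cv2.resize(im[170:270,290:390],(600,600),interpolation=cv2.INTER_CUBIC)[:,:,::-1])"
```

```text
theta 1.59 rad 0.1149 lat -0.0011 H [ 0.606  -0.0636  0.1177] tilt [-0.038  0.018 -0.999] w 23.82993683734215
F [ 0.1 -0.1  0.5] t 26.5
[1.1 6.7 4.7] [0.  7.1 3.5] [0.  6.8 4. ] [-0.   6.5  4.5] [-0.   6.2  4.9] [-0.   5.8  5.4] [-0.   5.4  5.8] [-0.   5.   6.1]
```

View pics/f22.png

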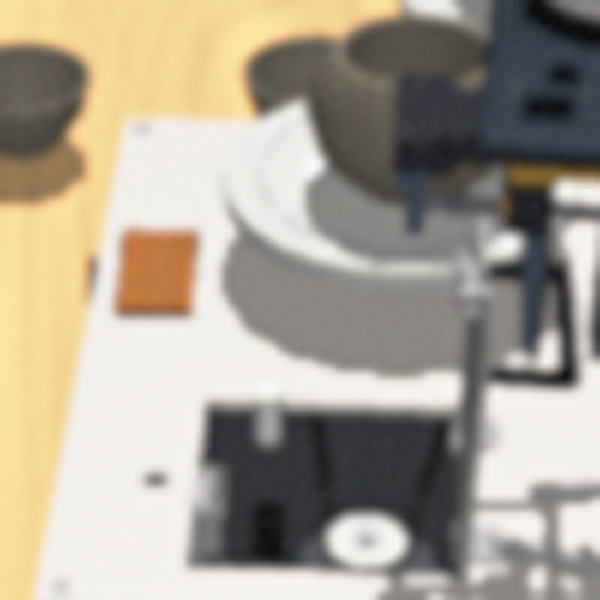

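{"name": "move_arm", "arguments": {"motion": "24 0 0 -4 0; 24 0 0 -8 0; 24 0 0 -12 0; 24 0 0 -15 0; 24 0 0 -15 0; 24 0 0 -20 0; 24 0 0 -20 0; 24 0 0 -20 0; 24 0 0 -20 0; 24 0 0 -20 0; 24 0 0 -10 0; 24 0 0 0 0"}}

```text
time_s: 27.55
ee_pos: [0.6565, -0.073, 0.4073]
tcp_rot: [-0.017, 0.749, 0.662, -0.007]
force: [-0.1, -0.1, -0.4]
width: 0.268
```

```bash
python3 -c "
from h import *
to(.6,-.1,.4)
im,d,c=snap('side','23');snap('top','23')
cv2.imwrite('pics/f23.png',cv2.resize(im[160:400,260:500],(600,600),interpolation=cv2.INTER_CUBIC)[:,:,::-1])"
```

```text
t 27.55 pos [ 0.6565 -0.073   0.4073] yaw 82.95 tilt [-0.0325  0.0165 -0.9993] shift mm [-33.8 -52.5   8.7] spin None F [-0.11 -0.09 -0.41] T [-0.025 -0.138  0.002] w 24.4 j [-0.15  0.17  1.64  0.01  1.36 -0.03]
```

View pics/f23.png

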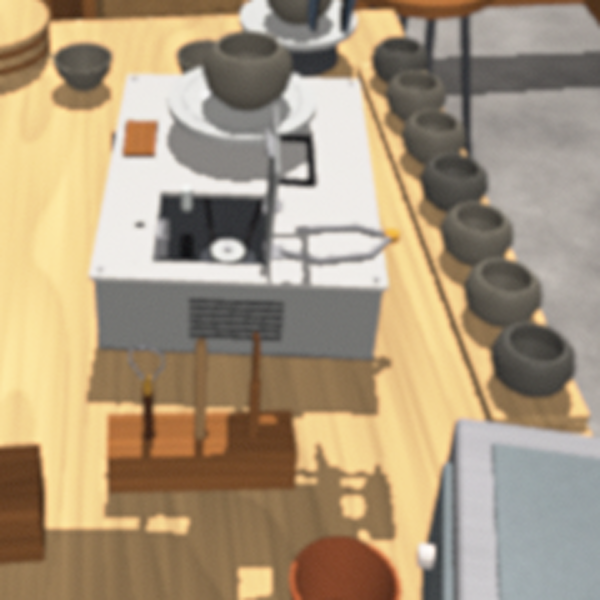

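View pics/top_23.png

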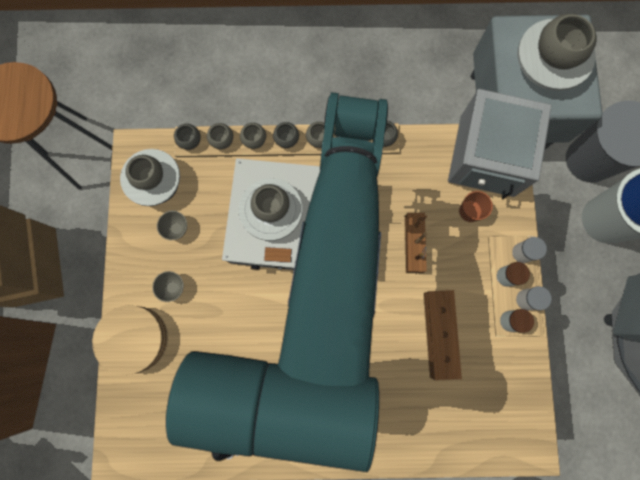

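The final views show the hatch upright with nothing holding it, edge-on at f23 x about 272. The dowel is in the middle hole at (200,390), and the pots, rib, caliper and other tools are where they were. I'm handing in the job.

```bash
python3 -c "
from h import *
print(arm.sign_off())"
```

```text
the job is handed in; nothing more can be done
None
```

The job is done and handed in: the hatch stands upright on its own and the dowel is back in its hole. It took about 27.6 s of the 72 s allowed.

- **Latch:** I took the plain dowel from the middle hole of the 58 mm block and fed it down through the latch hole. It met the screw head about 32 mm below the deck. Pressing roughly 6 mm further popped the hatch.
- **Press force:** The highest reading was 14.7 N, under the 20 N limit but above the 8–9 N the latch should need. The dowel was leaning slightly, with about 4 N sideways against the hole, so rubbing there probably explains some of it. I can't rule out that it briefly reached the latch's stop; I backed off straight after the picture showed the hatch up.
- **Dowel:** It went back into the same hole to full depth with no contact force beyond noise.
- **Hatch:** I pinched the handle lightly, swung it to about 1.59 rad (estimated from the arm's position), let go and lifted clear. It has stayed upright since.
- **Last checks:** The side picture shows the hatch open, the dowel in the block, and the pots, rib, caliper and other tools unmoved. The arm hides the hatch in the top view, so only the side picture confirms that.
- **Disagreements:** The side camera placed the dowel tip 3–4 mm away from where the arm's position put it, so I worked from relative offsets. The tool also drifted to as much as 2.6° off vertical, with no visible harm.

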